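# Turn the lantern bench over to the next batch

## Task

Change the wall-lantern bench over to the next batch: lay any finished copper-edged back plates still in the soldering jig side by side on the grey felt pad, seat every fresh teal back plate face up, flat and square, fully home, in a jig pocket of its own, and put both rinsed shades upside down on drying pegs, one to a peg, resting level on the cork. Set the glass down rather than drop it, and leave the other bench tools where they are.

Things in the scene. Friction and masses are not known exactly. Their poses are not given: they have to be found in the camera images.
- fresh0: a fresh back plate: teal slab glass with bare teal edges, an oblong 110 (own x) x 60 (own y) x 18 mm thick with its four corners cut off at 45 degrees (15 mm legs); about 0.27 kg; origin at the centre of its underside, z up out of its paler face. Lies flat on the bench, face up. May be absent.
- fresh1: a fresh back plate: teal slab glass with bare teal edges, an oblong 110 (own x) x 60 (own y) x 18 mm thick with its four corners cut off at 45 degrees (15 mm legs); about 0.27 kg; origin at the centre of its underside, z up out of its paler face. Lies flat on the bench, face up. May be absent.
- fresh2: a fresh back plate: teal slab glass with bare teal edges, an oblong 110 (own x) x 60 (own y) x 18 mm thick with its four corners cut off at 45 degrees (15 mm legs); about 0.27 kg; origin at the centre of its underside, z up out of its paler face. Lies flat on the bench, face up. May be absent.
- done0: a finished back plate: same shape, size and frame as a fresh one, but its edges are copper and its top is amber; starts lying in pocket0 of the jig, if it is present at all.
- done1: a finished back plate: same shape, size and frame as a fresh one, but its edges are copper and its top is amber; starts lying in pocket1 of the jig, if it is present at all.
- done2: a finished back plate: same shape, size and frame as a fresh one, but its edges are copper and its top is amber; starts lying in pocket2 of the jig, if it is present at all.
- jig: the fixed wooden soldering jig, 154 (x) x 292 (y) x 16 mm high, origin at the centre of its underside; three plate-shaped pockets side by side along its y, 94 mm apart, long side along its x, cut 8 mm deep through the plywood top layer down to a flat dark base board, 2 mm clearance all round. A seated plate stands 10 mm proud of the jig.
- pocket0 (a point): centre of the floor of a jig pocket (at y = -94 mm in the jig's frame), 8 mm above the bench; x along the pocket's long side, z up
- pocket1 (a point): centre of the floor of a jig pocket (at y = 0 mm in the jig's frame), 8 mm above the bench; x along the pocket's long side, z up
- pocket2 (a point): centre of the floor of a jig pocket (at y = 94 mm in the jig's frame), 8 mm above the bench; x along the pocket's long side, z up
- pad: the fixed grey felt pad for finished plates, 280 (own x) x 160 (own y) x 3 mm thick; origin at the centre of its underside
- rack: the fixed drying rack: a 85 (x) x 310 (y) x 12 mm wooden board with three upright steel pegs 110 mm apart along its y; each peg is 12 mm thick and carries a round cork cap, 36 mm across and 8 mm thick, whose flat top is 105 mm above the bench; origin at the centre of its underside
- peg0 (a point): centre of the flat top of a drying peg's cork cap, 105 mm above the bench (at y = -110 mm in the rack's frame)
- peg1 (a point): centre of the flat top of a drying peg's cork cap, 105 mm above the bench (at y = 0 mm in the rack's frame)
- peg2 (a point): centre of the flat top of a drying peg's cork cap, 105 mm above the bench (at y = 110 mm in the rack's frame)
- shade0: a rinsed lantern shade: a square opal glass box open at one end, 56 x 56 mm outside, 85 mm long, walls and closed end 4 mm thick; pale rose panes, dark solder seams, copper closed end; 0.19 kg; origin at the middle of the box, own z points along it out of the open mouth. Starts on a flat side, mouth more or less towards the robot, origin 28 mm above the bench.
- shade1: a rinsed lantern shade: a square opal glass box open at one end, 56 x 56 mm outside, 85 mm long, walls and closed end 4 mm thick; pale rose panes, dark solder seams, copper closed end; 0.19 kg; origin at the middle of the box, own z points along it out of the open mouth. Starts on a flat side, mouth more or less towards the robot, origin 28 mm above the bench.
- flux_jar: bystander: round glass flux jar 52 mm across, 60 mm high, with a brush standing in it up to 140 mm; origin at the centre of its underside
- tin: bystander: oval worn tin, 50 x 110 x 70 mm high; origin at the centre of its underside
- pliers: bystander: running pliers with red handles, about 165 mm long, 12 mm high, lying beyond the rack; origin near their middle
- cutter: bystander: glass cutter with a black handle, 140 mm long, 12 mm high, lying beside the felt pad; origin near its middle
- foil_roll: bystander: flat roll of copper foil, 72 mm across, 12 mm high; origin at the centre of its underside
Mind the look-alikes: they are no part of the job. Leave any green look-alike of the shade1 alone. Leave any pink look-alike of the done1 alone.

How it is judged (in metres and radians):
At the end, for the whole second after the job is handed in: Each fresh plate in its own pocket: centre within 6 mm, on the floor within 2.5 mm, level 0.05 rad, square 0.06 rad. Each finished plate flat on the pad, centre within 115 mm (pad x), 60 mm (pad y) of its centre. Each shade mouth down on a peg cap, centred 12 mm, level 0.1 rad. All at rest (((horizontal distance between fresh0 and pocket0 below 0.006 m and z of fresh0 in the frame of pocket0 between -0.0025 and 0.0025 m and angle between the x axis of fresh0 and the x axis of pocket0, either way round below 0.06 rad) or (horizontal distance between fresh0 and pocket1 below 0.006 m and z of fresh0 in the frame of pocket1 between -0.0025 and 0.0025 m and angle between the x axis of fresh0 and the x axis of pocket1, either way round below 0.06 rad) or (horizontal distance between fresh0 and pocket2 below 0.006 m and z of fresh0 in the frame of pocket2 between -0.0025 and 0.0025 m and angle between the x axis of fresh0 and the x axis of pocket2, either way round below 0.06 rad)) and angle between each of fresh0, fresh1, fresh2's own z axis and vertical below 0.05 rad and linear speed of each of fresh0, fresh1, fresh2, done0, done1, done2, shade0, shade1 below 0.02 m/s and ((horizontal distance between fresh1 and pocket0 below 0.006 m and z of fresh1 in the frame of pocket0 between -0.0025 and 0.0025 m and angle between the x axis of fresh1 and the x axis of pocket0, either way round below 0.06 rad) or (horizontal distance between fresh1 and pocket1 below 0.006 m and z of fresh1 in the frame of pocket1 between -0.0025 and 0.0025 m and angle between the x axis of fresh1 and the x axis of pocket1, either way round below 0.06 rad) or (horizontal distance between fresh1 and pocket2 below 0.006 m and z of fresh1 in the frame of pocket2 between -0.0025 and 0.0025 m and angle between the x axis of fresh1 and the x axis of pocket2, either way round below 0.06 rad)) and ((horizontal distance between fresh2 and pocket0 below 0.006 m and z of fresh2 in the frame of pocket0 between -0.0025 and 0.0025 m and angle between the x axis of fresh2 and the x axis of pocket0, either way round below 0.06 rad) or (horizontal distance between fresh2 and pocket1 below 0.006 m and z of fresh2 in the frame of pocket1 between -0.0025 and 0.0025 m and angle between the x axis of fresh2 and the x axis of pocket1, either way round below 0.06 rad) or (horizontal distance between fresh2 and pocket2 below 0.006 m and z of fresh2 in the frame of pocket2 between -0.0025 and 0.0025 m and angle between the x axis of fresh2 and the x axis of pocket2, either way round below 0.06 rad)) and x of done0 in the frame of pad between -0.115 and 0.115 m and y of done0 in the frame of pad between -0.06 and 0.06 m and z of done0 in the frame of pad between 0 and 0.007 m and angle between each of done0, done1, done2's own z axis and vertical below 0.06 rad and x of done1 in the frame of pad between -0.115 and 0.115 m and y of done1 in the frame of pad between -0.06 and 0.06 m and z of done1 in the frame of pad between 0 and 0.007 m and x of done2 in the frame of pad between -0.115 and 0.115 m and y of done2 in the frame of pad between -0.06 and 0.06 m and z of done2 in the frame of pad between 0 and 0.007 m and ((horizontal distance between shade0 and peg0 below 0.012 m and z of shade0 in the frame of peg0 between -0.0425 and -0.0345 m) or (horizontal distance between shade0 and peg1 below 0.012 m and z of shade0 in the frame of peg1 between -0.0425 and -0.0345 m) or (horizontal distance between shade0 and peg2 below 0.012 m and z of shade0 in the frame of peg2 between -0.0425 and -0.0345 m)) and angle between each of shade0, shade1's own z axis and vertical above 3.04 rad and ((horizontal distance between shade1 and peg0 below 0.012 m and z of shade1 in the frame of peg0 between -0.0425 and -0.0345 m) or (horizontal distance between shade1 and peg1 below 0.012 m and z of shade1 in the frame of peg1 between -0.0425 and -0.0345 m) or (horizontal distance between shade1 and peg2 below 0.012 m and z of shade1 in the frame of peg2 between -0.0425 and -0.0345 m))); the robot touches nothing.
It fails at once if one of the bystanders (flux jar, tin, pliers, glass cutter, foil roll) is shifted more than 40 mm or tipped (distance of any of flux_jar, tin, pliers, cutter, foil_roll from where it was at the start of the episode above 0.04 m or angle between any of flux_jar, tin, pliers, cutter, foil_roll's own z axis and vertical above 0.5 rad).
It fails at once if a glass back plate is let go while more than 60 mm above the bench ((height (world z) of fresh0 above 0.06 m and contact force between fresh0 and the fingers below 0.01 N) or (height (world z) of fresh1 above 0.06 m and contact force between fresh1 and the fingers below 0.01 N) or (height (world z) of fresh2 above 0.06 m and contact force between fresh2 and the fingers below 0.01 N) or (height (world z) of done0 above 0.06 m and contact force between done0 and the fingers below 0.01 N) or (height (world z) of done1 above 0.06 m and contact force between done1 and the fingers below 0.01 N) or (height (world z) of done2 above 0.06 m and contact force between done2 and the fingers below 0.01 N)).
It fails at once if a shade is let go in mid-air, more than 30 mm above where it would sit on a peg ((height (world z) of shade0 above 0.097 m and contact force between shade0 and the fingers below 0.01 N) or (height (world z) of shade1 above 0.097 m and contact force between shade1 and the fingers below 0.01 N)).
Of fresh0, fresh1, fresh2 only 2 to 3 are there at a start; the rules pass over those that are not, and their reading is None.
Of done0, done1, done2 only 1 to 3 are there at a start; the rules pass over those that are not, and their reading is None.
At some moment in a run one of fresh0, fresh1, fresh2 may be knocked a few centimetres aside while the robot is not near it.
It also fails if it takes over 210 s, if anything falls off the work surface, if the arm or the gripper's body presses on something with over 40 N, if the wrist force passes 120 N, or if a joint passes its speed limit or range.

## Robot

A 6-joint arm with a two-finger parallel gripper is mounted at the origin on the work surface. World frame = base frame: x ahead of the robot, y to its left, z up, the work surface at z = 0. Lengths are in mm, angles in rad, forces in N, time in s.
With the tool pointing down it reaches from about 350 to 775 mm from the base axis. Payload 7.3 kg.
Tool frame: the origin (TCP) lies at the very end of the fingers, on their centre line; the grasp point (between the pads) lies 19 mm behind it; z points along the fingers, y is the line along which they close (so a half turn about z gives the same grasp; the last joint's range is limited). The gripper opens to 92 mm and grips with 3 to 60 N. Pads are 19 mm wide; open, the fingers measure 130 mm over their backs; the gripper's body (75 mm by 190 mm) begins 47 mm behind the grasp point.
Start: joints at [1.104, 0.342, 1.524, -0, 1.275, -0.146], TCP at [165.532, 498.241, 226.741] pointing down, gripper open.
Joint ranges: [-2.53, 2.53], [-0.77, 2.02], [0.04, 2.7], [-1, 4.14], [0.28, 2.66], [-3.11, 3.11]. Speed limits (rad/s): [2.57, 2.57, 3.14, 3.14, 3.14, 3.14].

## Interface

Orientations are given as [roll, pitch, yaw] about the fixed x, y, z axes, in that order (R = Rz(yaw) Ry(pitch) Rx(roll)).
In Python, from plant import get_obs, optics, ticket, finder gives the robot as it stands.
- The arm moves only by the tool send_rows, never from a script. Its arguments are lists of equal length, an entry for each row: "offset": the shift along the tool's x, y, z scaled (see below), a list of three; "delta_rot": the turn, a rotation vector about the tool's x, y, z scaled (see below), a list of three. In form: {"offset": [[dx, dy, dz], ...], "delta_rot": [[rx, ry, rz], ...]}. A call has 1 to 8 rows; each row is the pose to reach, as a shift and turn from the pose commanded when the call began, along the tool's axes at that moment, turning the shorter way round; what a row does not reach only later rows make up. The controller multiplies each number of a shift by 120 mm and each number of a turn by 360 degrees. A row lasts 1/8 s, in which the tool goes at most 62.5 mm and 10.7 degrees, less where a joint would pass 70% of its speed; a pose out of reach is approached as far as the arm can. A call with a number of a shift or a turn outside -1 to 1 is refused whole. A call with a gripper value outside its range is refused whole. "grip" is the opening, from 0 (shut) to 1 (fully open), set as the call begins (left out, the last holds). The fingers move at their own pace and stop on an object; the grip force is fixed at half the most. Time passes only in rows, so rows that repeat a pose let the fingers close. It gives the time, the measured TCP pose, the force, the opening and the grip force at its end, in the units of the state.
- get_obs(): the state, without advancing time (a new reading comes with each control period).
- optics.capture(name): name is "side" or "top"; returns the picture (420x560x3 uint8, red, green, blue); there is no depth.
- optics.get_calibration(name): a dict with "fx", "fy", "cx", "cy" (pixels), "world_from_camera" (4x4, takes a point from camera to world coordinates). Camera axes: x right, y down, z forward; pixel columns grow to the right and rows downward; lengths in mm; the calibration is good to about 2 mm. A picture is of the moment at which its call begins. get_calibration takes no time and is no camera call.
- ticket.close_job(): hands the job in; it is judged then, once.
Trained networks look in the newest picture that a camera, given by its name, has taken for a name from the list of things; names that differ only in an ending like _2 or _b are one class to them, and where a whole thing is asked for, a point or a joint stands for the part that bears it (a point fixed in the world has none). Each returns a list of dicts, best first, with "confidence" (0 to 1); they miss things now and then, are a little off and sometimes report something else, mostly with a low value. They report only what shows in the picture. A call takes as long as a camera call. They do not tell look-alikes from the thing itself.
- finder.boxes_of(target, camera): "box" ([left, top, right, bottom] in pixels, round what is visible of it).
- finder.silhouettes(target, camera): "region" (420x560 bool, what is visible of it) and "box" ([left, top, right, bottom] in pixels, round what is visible of it).
- finder.pinpoint(target, camera): "uv" ([column, row] in pixels: a listed point, or the origin of a listed thing).
The state is a dict: "time": time; "joint_positions": joint angles; "dq": joint speeds; "tau": joint torques, N m; "tool_pos": TCP position; "tcp_rot": TCP orientation; "contact_force": force on the tool from outside, world axes, zero at the start; "moment": the same for the moment, N m; "grip_width": finger opening in mm; "finger_force": force on a finger pad.
Only numpy, scipy, OpenCV 4.12 (cv2) and the standard library are available. Lean on these libraries where they do the work, as an engineer would, in place of code of your own. Each camera call takes 0.05 s, during which the arm holds its last target. There are 200 camera calls.

## Working session

There is one attempt and no reset: what is moved stays moved. The work goes in short steps, Python scripts to look and compute and a tool call to move; the robot and the scene stay as the last step left them, time stands still between calls to the robot, and variables do not carry over. Pictures are saved under pics/ and viewed, at most 14 in all, crops included, and the job is handed in when it is done.

Besides the shell and the picture viewer there is one more tool, called after "Request:" as name(argument=value, ...) on one line, values as JSON. send_rows: Moves the arm, as the interface text tells. Its arguments: {"type":"object","properties":{"offset":{"type":"array"},"delta_rot":{"type":"array"},"grip":{"type":"number"}},"required":["offset","delta_rot"]}

```bash
ls; mkdir -p pics
python3 - <<'E'
from plant import get_obs, optics
import cv2
for n in("top","side"):
    im=optics.capture(n); cv2.imwrite(f"pics/{n}0.png",cv2.resize(im[:,:,::-1],(800,600),interpolation=cv2.INTER_CUBIC))
    c=optics.get_calibration(n); print(n,c)
print(get_obs())
E
```

```text
pics
top {'fx': 436.02029691979465, 'fy': 436.02029691979465, 'cx': 282.0890881506769, 'cy': 210.77651802434764, 'world_from_camera': array([[ 1.32702790e-02, -9.73548793e-01,  2.28093506e-01,
         1.82617557e+02],
       [-9.99889530e-01, -1.44475544e-02, -3.49236651e-03,
        -4.17293796e+01],
       [ 6.69538253e-03, -2.28021964e-01, -9.73632968e-01,
         1.51467500e+03],
       [ 0.00000000e+00,  0.00000000e+00,  0.00000000e+00,
         1.00000000e+00]])}
side {'fx': 423.2407214842098, 'fy': 423.2407214842098, 'cx': 283.71761170061814, 'cy': 204.6179686757213, 'world_from_camera': array([[-9.43092720e-01, -2.29349599e-01,  2.40779741e-01,
         2.44999781e+02],
       [-3.32262923e-01,  6.78947837e-01, -6.54699309e-01,
         6.56137555e+02],
       [-1.33218604e-02, -6.97444332e-01, -7.16515130e-01,
         8.44934249e+02],
       [ 0.00000000e+00,  0.00000000e+00,  0.00000000e+00,
         1.00000000e+00]])}
{'time': 0.1, 'joint_positions': array([ 1.10401859e+00,  3.42628043e-01,  1.52490534e+00, -1.03720429e-05,
        1.27542107e+00, -1.46019479e-01]), 'dq': array([ 1.05575299e-03, -8.47481450e-05, -3.16904033e-03,  1.26869930e-03,
       -2.21581232e-03, -1.09088875e-03]), 'tau': array([ 2.96538266e-03, -4.32004988e+01, -2.44698411e+01,  7.21876253e-02,
        5.25340042e-02, -2.24427401e-05]), 'tool_pos': array([165.35174717, 497.89831284, 226.13308676]), 'tcp_rot': array([-3.14024390e+00, -1.88330046e-04,  2.82083729e+00]), 'contact_force': array([-0.36513387, -0.09336096, -0.27773615]), 'moment': array([ 0.06465918, -0.03235356, -0.02992768]), 'finger_force': 0.0, 'grip_width': 91.52715799156232}
```

View pics/top0.png

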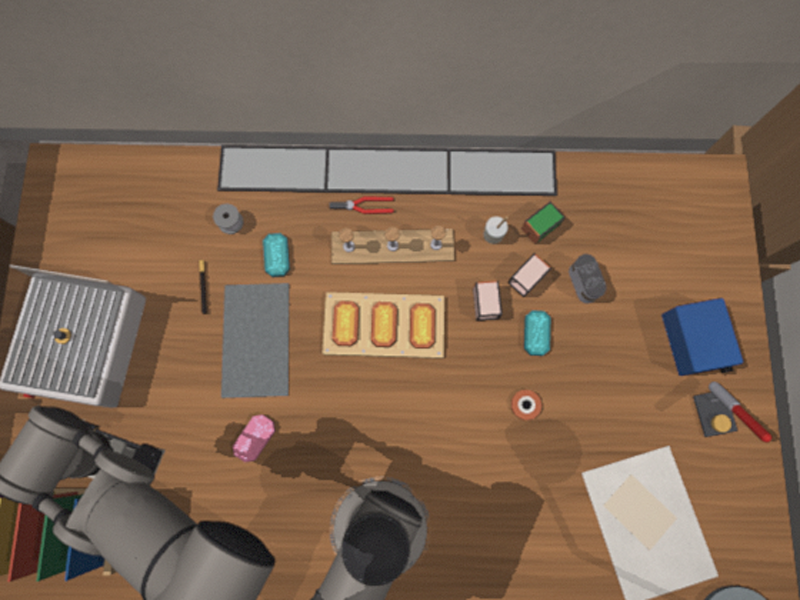

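View pics/side0.png

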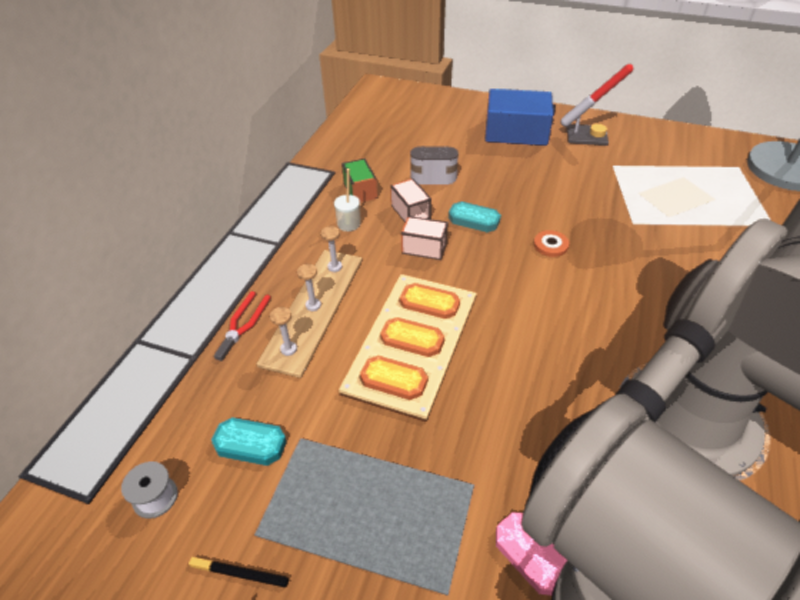

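Top view (800x600 px): the copper-edged plates are in all three pockets at (345,324), (384,324) and (423,325). Teal plates lie at (277,255) and (538,333), and the rose shades at (488,300) and (530,275). The green block (543,222) and the pink plate (254,438) are the look-alikes, so I'll leave those alone. Next I'll measure poses by fitting silhouettes.

```bash
cat > h.py <<'E'
import numpy as np, cv2, pickle
from scipy.optimize import minimize
from plant import get_obs, optics, finder
def cal(n):
    c=optics.get_calibration(n); return c,np.linalg.inv(c["world_from_camera"])
def proj(P,n):
    c,T=cal(n); q=np.atleast_2d(P)@T[:3,:3].T+T[:3,3]
    return np.c_[c["fx"]*q[:,0]/q[:,2]+c["cx"],c["fy"]*q[:,1]/q[:,2]+c["cy"]]
def back(uv,n,z):
    c,_=cal(n); W=c["world_from_camera"]
    d=W[:3,:3]@np.array([(uv[0]-c["cx"])/c["fx"],(uv[1]-c["cy"])/c["fy"],1])
    return W[:3,3]+d*(z-W[2,3])/d[2]
def prism(xy,h): return np.array([[x,y,z] for z in(0,h) for x,y in xy])
def rect(a,b): return [(s*a/2,t*b/2) for s,t in((1,1),(-1,1),(-1,-1),(1,-1))]
PL=prism([(s*x,t*y) for s in(1,-1) for t in(1,-1) for x,y in((55,15),(40,30))],18)
MODEL=dict(fresh=PL,done=PL,jig=prism(rect(154,292),16),pad=prism(rect(280,160),3),rack=prism(rect(85,310),12),
  shade=prism(rect(85,56),56))
def draw(M,p,n,z0=0):
    c,s=np.cos(p[2]),np.sin(p[2]); P=np.c_[M[:,:2]@np.array([[c,s],[-s,c]])+p[:2],M[:,2]+z0]
    h=cv2.convexHull((proj(P,n)*16).round().astype(np.int32))
    m=np.zeros((1680,2240),np.uint8)
    cv2.fillPoly(m,[h],255,cv2.LINE_8,2); return cv2.resize(m,(560,420),interpolation=cv2.INTER_AREA)/255.
def fit(M,masks,p0,z0=0):
    def cost(q):
        p=[q[0]*10,q[1]*10,q[2]/5]; s=0
        for n,m in masks.items():
            d=draw(M,p,n,z0); s+=1-np.minimum(d,m).sum()/np.maximum(d,m).sum()
        return s/len(masks)
    q0=np.array([p0[0]/10,p0[1]/10,p0[2]*5])
    r=minimize(cost,q0,method="Nelder-Mead",options=dict(initial_simplex=q0+np.vstack([np.zeros(3),np.diag([1.,1,1])]),xatol=.01,fatol=1e-4))
    return np.array([r.x[0]*10,r.x[1]*10,r.x[2]/5]),r.fun
def yaw0(m,n,z):
    ys,xs=np.nonzero(m>.5); P=np.array([back((x,y),n,z)[:2] for x,y in zip(xs[::3],ys[::3])])
    c=P.mean(0); w,v=np.linalg.eigh(np.cov((P-c).T)); return np.r_[c,np.arctan2(v[1,1],v[0,1])]
E
python3 - <<'E'
from h import *
for n in("top","side"): optics.capture(n)
S={}
for k in("fresh0","done0","shade0","jig","pad","rack"):
    for n in("top","side"):
        S[k,n]=[d for d in finder.silhouettes(k,n) if d["confidence"]>.3]
pickle.dump(S,open("S.pkl","wb"))
for k in("fresh0","done0","shade0","jig","pad","rack"):
    cls=k.rstrip("0"); M=MODEL[cls]; z0=8 if cls=="done" else 0; zt=z0+M[:,2].max()*.6
    side=list(S[k,"side"]); pads=3
    for d in S[k,"top"]:
        m=d["region"].astype(float); g=yaw0(m,"top",zt); masks={"top":m}
        p1,f1=fit(M,masks,g,z0)
        best=max(side,key=lambda e:(lambda a,b:np.minimum(a,b).sum()/np.maximum(a,b).sum())(draw(M,p1,"side",z0),e["region"]),default=None)
        s="";
        if best is not None:
            p2,f2=fit(M,{"side":best["region"].astype(float)},p1,z0); p3,f3=fit(M,{"top":m,"side":best["region"].astype(float)},p1,z0); s=f"side {p2.round(3)} {f2:.2f} both {p3.round(3)} {f3:.3f}"
        print(k,round(d["confidence"],2),d["box"],p1.round(3),round(f1,3),s)
for k in("pocket0","pocket1","pocket2","peg0","peg1","peg2"):
    z=105 if k[1]=="e" else 8
    for n in("top","side"):
        r=finder.pinpoint(k,n); print(k,n,[(round(d["confidence"],2),back(d["uv"],n,z)[:2].round(1)) for d in r[:3]])
print(get_obs()["time"])
E
```

```text
fresh0 0.77 [183.7, 162.3, 204.4, 190.4] [651.091 272.728  -3.072] 0.04 side [650.418 276.07   -3.022] 0.03 both [650.992 274.199  -3.04 ] 0.064
fresh0 0.57 [363.6, 217.2, 387.8, 249.6] [ 460.701 -378.04     3.051] 0.042 side [ 461.668 -375.936    3.064] 0.04 both [ 461.102 -377.06     3.079] 0.051
done0 0.95 [285.2, 212.7, 305.2, 242.9] [472.59  -96.746  -3.161] 0.047 side [473.122 -94.704  -3.144] 0.09 both [472.502 -96.152  -3.132] 0.074
done0 0.94 [260.2, 213.0, 276.2, 244.6] [475.212  -2.512  -3.132] 0.06 side [ 4.75803e+02  2.51000e-01 -3.15300e+00] 0.07 both [475.337  -2.5    -3.134] 0.075
done0 0.86 [163.7, 292.4, 194.2, 321.9] [198.925 295.653   2.582] 0.103 side [203.495 304.81    2.484] 0.27 both [200.103 298.829   2.508] 0.256
done0 0.56 [233.8, 210.8, 254.0, 246.1] [476.58   91.727   3.114] 0.051 side [476.58   91.727   3.114] 1.00 both [476.927  91.754   3.112] 0.524
shade0 0.9 [366.4, 140.9, 395.3, 170.5] [ 740.598 -399.136    2.274] 0.058 side [ 739.446 -399.885    2.224] 0.15 both [ 739.973 -398.599    2.245] 0.106Traceback (most recent call last):
  File "<stdin>", line 12, in <module>
  File "h.py", line 33, in yaw0
    ys,xs=np.nonzero(m>.5); P=np.array([back((x,y),n,z)[:2] for x,y in zip(xs[::3],ys[::3])])
                                        ~~~~^^^^^^^^^^^
  File "h.py", line 10, in back
    c,_=cal(n); W=c["world_from_camera"]
        ~~~^^^
  File "h.py", line 5, in cal
    c=optics.get_calibration(n); return c,np.linalg.inv(c["world_from_camera"])
ValueError: time passes only in moves, steps and waits
```

Request:
send_rows(offset=[[0,0,-0.5],[0,0,-0.5],[0,0,-0.5],[0,0,-0.5]], delta_rot=[[0,0,0],[0,0,0],[0,0,0],[0,0,0]], grip=1)

```text
time: 1.3
tool_pos: [165.3, 497.7, 285.5]
tcp_rot: [-3.139, -0.0, 2.821]
contact_force: [-0.2, 0.8, -0.3]
grip_width: 92.1
finger_force: 0.0
```

```bash
python3 - <<'E'
s=open("h.py").read()
s=s.replace('''def cal(n):
    c=optics''','''from functools import lru_cache
@lru_cache
def cal(n):
    c=optics''')
open("h.py","w").write(s)
E
python3 - <<'E'
from h import *
S=pickle.load(open("S.pkl","rb"))
iou=lambda a,b:np.minimum(a,b).sum()/np.maximum(a,b).sum()
for k in("shade0","jig","pad","rack"):
    cls=k.rstrip("0"); M=MODEL[cls]; z0=0; zt=M[:,2].max()*.6
    for d in S[k,"top"]:
        m=d["region"].astype(float); p1,f1=fit(M,{"top":m},yaw0(m,"top",zt),z0)
        print(k,"top",round(d["confidence"],2),d["box"],p1.round(3),round(f1,3))
        for e in S[k,"side"]:
            r=e["region"].astype(float)
            if iou(draw(M,p1,"side"),r)>.3:
                p2,f2=fit(M,{"side":r},p1,z0); print("    side",p2.round(3),round(f2,3))
for n in("top","side"): im=optics.capture(n); np.save(n+".npy",im)
for k in("pocket0","pocket1","pocket2","peg0","peg1","peg2"):
    z=105 if k[1]=="e" else 8
    for n in("top","side"):
        r=finder.pinpoint(k,n); print(k,n,[(round(d["confidence"],2),back(d["uv"],n,z)[:2].round(1)) for d in r[:3]])
t=cv2.resize(np.load("top.npy")[130:260,220:420],(800,520),interpolation=cv2.INTER_CUBIC)
cv2.imwrite("pics/crop1.png",t[:,:,::-1])
print(get_obs()["time"],get_obs()["joint_positions"])
E
```

```text
shade0 top 0.9 [366.4, 140.9, 395.3, 170.5] [ 740.598 -399.136    2.274] 0.058
    side [ 739.446 -399.885    2.224] 0.147
shade0 top 0.69 [358.4, 177.9, 382.3, 206.0] [ 601.215 -359.224    2.427] 0.076
    side [ 603.382 -360.752    2.418] 0.112
shade0 top 0.56 [333.1, 197.3, 352.0, 225.0] [ 536.139 -255.081    3.191] 0.081
    side [ 533.451 -251.728    3.227] 0.041
jig top 0.77 [224.8, 203.7, 312.1, 251.6] [474.901  -2.058   3.125] 0.44
pad top 0.86 [155.5, 200.4, 202.7, 275.4] [436.505 313.209  -3.11 ] 0.028
    side [435.852 315.424  -3.093] 0.019
rack top 0.9 [234.4, 156.0, 316.1, 183.6] [680.248 -20.314   3.158] 0.044
    side [680.664 -17.537   3.18 ] 0.142
rack top 0.55 [285.2, 214.6, 304.0, 243.1] [472.168 -99.157   4.447] 0.759
rack top 0.37 [366.5, 217.5, 385.2, 249.3] [ 457.944 -379.208    4.408] 0.752
pocket0 top [(0.96, array([463.9,  87.7])), (0.95, array([481.5, -89.1])), (0.9, array([4.824e+02, 4.000e-01]))]
pocket0 side [(0.97, array([ 4.753e+02, -2.000e-01])), (0.97, array([476.3,  89.5])), (0.93, array([465.9, -88.9]))]
pocket1 top [(0.96, array([463.9,  87.7])),
[... 452 characters left out ...]
7])), (0.87, array([ 685.5, -136.3])), (0.81, array([686.3, 107.2]))]
peg0 side [(0.89, array([ 687.9, -133.1])), (0.87, array([682.5, -22.8])), (0.57, array([680. ,  89.8]))]
peg1 top [(0.89, array([688. , -24.7])), (0.87, array([ 685.5, -136.3])), (0.81, array([686.3, 107.2]))]
peg1 side [(0.89, array([ 687.9, -133.1])), (0.87, array([682.5, -22.8])), (0.57, array([680. ,  89.8]))]
peg2 top [(0.89, array([688. , -24.7])), (0.87, array([ 685.5, -136.3])), (0.81, array([686.3, 107.2]))]
peg2 side [(0.89, array([ 687.9, -133.1])), (0.87, array([682.5, -22.8])), (0.57, array([680. ,  89.8]))]
2.0 [ 1.10402149e+00  3.02115640e-01  1.41496013e+00  4.50949520e-05
  1.42441133e+00 -1.45987258e-01]
```

View pics/crop1.png

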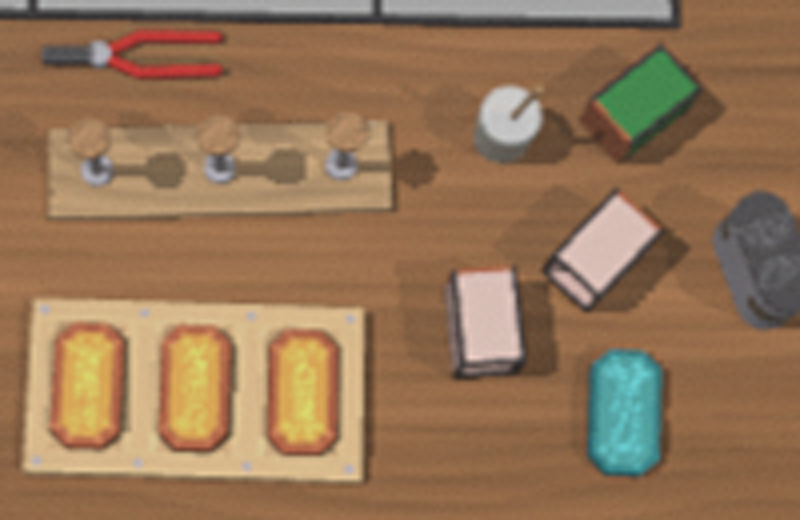

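```bash
cat > pl.py <<'E'
import numpy as np, json, sys
from scipy.spatial.transform import Rotation as R
# plan from pose to waypoints; each wp: x,y,z,roll,pitch,yaw,extra_rows
def plan(cur,wps):
    p=np.array(cur[:3],float); r=R.from_euler("xyz",cur[3:6])
    for w in wps:
        t=np.array(w[:3],float); q=R.from_euler("xyz",w[3:6]); ex=int(w[6]) if len(w)>6 else 1
        d=r.inv().apply(t-p); a=(r.inv()*q).as_rotvec(); n=max(1,int(np.ceil(np.abs(d).max()/119)),int(np.ceil(np.linalg.norm(a)/np.radians(80))))
        for i in range(n):
            d=r.inv().apply(t-p)/(n-i); a=(r.inv()*q).as_rotvec()/(n-i)
            o=(d/120).round(3); b=(a/(2*np.pi)).round(4)
            rows=max(int(np.ceil(np.linalg.norm(d)/62.5)),int(np.ceil(np.linalg.norm(a)/np.radians(10.7))),1)+(ex if i==n-1 else 0)
            p=p+r.apply(o*120); r=r*R.from_rotvec(b*2*np.pi)
            print(f"off {o.tolist()} rot {b.tolist()} x{min(rows,8)}  -> {p.round(1)} {r.as_euler('xyz').round(3)}")
    return np.r_[p,r.as_euler("xyz")]
def down(x,y,z,yaw,ex=1): return [x,y,z,np.pi,0,yaw,ex]
E
python3 - <<'E'
from pl import *
from h import get_obs
o=get_obs()
plan([165.4,498,286.7,np.pi,0,2.8208],[down(476.5,92.5,130,3.12,0),down(476.5,92.5,40,3.12,2),down(476.5,92.5,17.6,3.12,2)])
E
```

```text
off [-0.881, -0.597, 0.326] rot [0.0, 0.0, -0.0119] x3  -> [243.1 396.7 247.6] [3.142 0.    2.896]
off [-0.834, -0.662, 0.327] rot [-0.0, 0.0, -0.0119] x3  -> [320.9 295.3 208.3] [3.142 0.    2.97 ]
off [-0.783, -0.722, 0.326] rot [-0.0, 0.0, -0.0119] x3  -> [398.7 193.9 169.2] [3.142 0.    3.045]
off [-0.727, -0.778, 0.327] rot [-0.0, 0.0, -0.0119] x3  -> [476.5  92.5 130. ] [3.142 0.    3.12 ]
off [0.0, -0.0, 0.75] rot [-0.0, 0.0, -0.0] x4  -> [476.5  92.5  40. ] [3.142 0.    3.12 ]
off [0.0, -0.0, 0.186] rot [-0.0, 0.0, -0.0] x3  -> [476.5  92.5  17.7] [3.142 0.    3.12 ]
```

Request:
send_rows(offset=[[-0.881,-0.597,0.326],[-0.881,-0.597,0.326],[-0.881,-0.597,0.326]], delta_rot=[[0,0,-0.0119],[0,0,-0.0119],[0,0,-0.0119]], grip=0.87)

```text
time: 2.38
tool_pos: [244.4, 394.3, 246.7]
tcp_rot: [-3.139, -0.0, 2.892]
contact_force: [-0.6, 0.1, 0.4]
grip_width: 80.1
finger_force: 0.0
```

Request:
send_rows(offset=[[-0.834,-0.662,0.327],[-0.834,-0.662,0.327],[-0.834,-0.662,0.327]], delta_rot=[[0,0,-0.0119],[0,0,-0.0119],[0,0,-0.0119]])

```text
time: 2.75
tool_pos: [322.2, 293.7, 207.8]
tcp_rot: [-3.141, -0.001, 2.966]
contact_force: [-0.5, 0.8, -0.3]
grip_width: 80.0
finger_force: 0.0
```

Request:
send_rows(offset=[[-0.783,-0.722,0.326],[-0.783,-0.722,0.326],[-0.783,-0.722,0.326]], delta_rot=[[0,0,-0.0119],[0,0,-0.0119],[0,0,-0.0119]])

```text
time: 3.12
tool_pos: [400.2, 192.9, 168.8]
tcp_rot: [3.142, -0.0, 3.041]
contact_force: [-0.4, 0.8, 0.1]
grip_width: 80.1
finger_force: 0.0
```

Request:
send_rows(offset=[[-0.727,-0.778,0.327],[-0.727,-0.778,0.327],[-0.727,-0.778,0.327],[-0.727,-0.778,0.327]], delta_rot=[[0,0,-0.0119],[0,0,-0.0119],[0,0,-0.0119],[0,0,-0.0119]])

```text
time: 3.62
tool_pos: [476.5, 94.1, 130.2]
tcp_rot: [3.141, -0.0, 3.12]
contact_force: [-0.1, 0.6, 0.0]
grip_width: 79.9
finger_force: 0.0
```

Run:
```python
from h import *
o=get_obs(); print(o["time"],o["tool_pos"].round(1),o["tcp_rot"].round(4),o["joint_positions"].round(4).tolist(),o["grip_width"])
for n in("top","side"): im=optics.capture(n); np.save(n+"1.npy",im)
t=cv2.resize(np.load("side1.npy")[120:420,100:500],(800,600),interpolation=cv2.INTER_CUBIC)
cv2.imwrite("pics/s1.png",t[:,:,::-1])
```

```text
3.625 [476.5  94.1 130.2] [ 3.1408e+00 -3.0000e-04  3.1198e+00] [0.0365, 0.3768, 1.7684, 0.001, 0.9967, -1.5131] 79.88954633545107
```

View pics/s1.png

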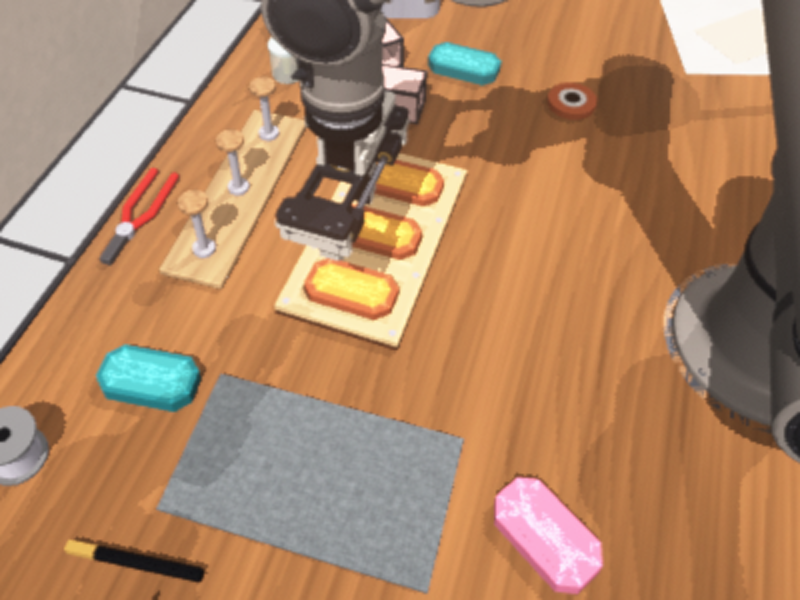

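The side view shows only two fresh plates and no third one behind the arm. The gripper is above done2. I'll descend and grip.

Request:
send_rows(offset=[[0,0,0.75],[0,0,0.75],[0,0,0.75]], delta_rot=[[0,0,0],[0,0,0],[0,0,0]])

```text
time: 4.1
tool_pos: [474.9, 94.3, 39.1]
tcp_rot: [3.141, -0.004, 3.122]
contact_force: [-0.5, -0.3, 0.2]
grip_width: 79.9
finger_force: 0.0
```

Request:
send_rows(offset=[[0,0,0.186],[0,0,0.186],[0,0,0.186]], delta_rot=[[0,0,0],[0,0,0],[0,0,0]])

```text
time: 4.47
tool_pos: [477.5, 93.3, 19.3]
tcp_rot: [3.141, 0.002, 3.121]
contact_force: [-0.6, -0.6, 0.1]
grip_width: 80.2
finger_force: 0.0
```

Request:
send_rows(offset=[[0,0,0],[0,0,0],[0,0,0],[0,0,0],[0,0,0]], delta_rot=[[0,0,0],[0,0,0],[0,0,0],[0,0,0],[0,0,0]], grip=0.3)

```text
time: 5.1
tool_pos: [477.0, 93.2, 18.3]
tcp_rot: [3.141, 0.001, 3.12]
contact_force: [-1.9, 3.1, 6.2]
grip_width: 59.4
finger_force: 30.0
```

Run:
```python
from pl import *
Y=3.12
c=plan(down(476.5,92.5,17.7,Y)[:6],[down(476.5,92.5,75,Y,0),down(496,364,75,Y,0),down(496,364,25,Y,2),down(496,364,13.2,Y,2)])
print()
c=plan(c,[down(496,364,75,Y,0),down(475,-1.5,75,Y,0),down(475,-1.5,40,Y,2),down(475,-1.5,17.7,Y,2)])
```

```text
off [0.0, 0.0, -0.478] rot [0.0, 0.0, 0.0] x1  -> [476.5  92.5  75.1] [3.142 0.    3.12 ]
off [-0.038, 0.755, 0.0] rot [0.0, 0.0, 0.0] x2  -> [483.  183.   75.1] [3.142 0.    3.12 ]
off [-0.038, 0.755, 0.0] rot [0.0, 0.0, 0.0] x2  -> [489.5 273.5  75.1] [3.142 0.    3.12 ]
off [-0.038, 0.755, 0.001] rot [0.0, 0.0, 0.0] x2  -> [496.  363.9  74.9] [3.142 0.    3.12 ]
off [0.0, 0.0, 0.416] rot [0.0, 0.0, 0.0] x3  -> [496.  363.9  25. ] [3.142 0.    3.12 ]
off [0.0, 0.0, 0.099] rot [0.0, 0.0, 0.0] x3  -> [496.  363.9  13.1] [3.142 0.    3.12 ]

off [0.0, 0.0, -0.515] rot [0.0, 0.0, 0.0] x1  -> [496.  363.9  74.9] [3.142 0.    3.12 ]
off [0.027, -0.762, -0.0] rot [0.0, 0.0, 0.0] x2  -> [490.8 272.6  74.9] [3.142 0.    3.12 ]
off [0.028, -0.762, -0.0] rot [0.0, 0.0, 0.0] x2  -> [485.5 181.2  74.9] [3.142 0.    3.12 ]
off [0.027, -0.762, -0.0] rot [0.0, 0.0, 0.0] x2  -> [480.3  89.9  74.9] [3.142 0.    3.12 ]
off [0.028, -0.762, -0.0] rot [0.0, 0.0, 0.0] x2  -> [475.   -1.4  74.9] [3.142 0.    3.12 ]
off [-0.0, -0.0, 0.291] rot [0.0, 0.0, 0.0] x3  -> [475.   -1.4  40. ] [3.142 0.    3.12 ]
off [-0.0, -0.0, 0.186] rot [0.0, 0.0, 0.0] x3  -> [475.   -1.4  17.7] [3.142 0.    3.12 ]
```

Request:
send_rows(offset=[[0,0,-0.15],[0,0,-0.478]], delta_rot=[[0,0,0],[0,0,0]])

```text
time: 5.35
tool_pos: [474.9, 92.5, 74.0]
tcp_rot: [-3.141, -0.005, 3.12]
contact_force: [0.5, -0.3, -2.9]
grip_width: 59.6
finger_force: 30.0
```

Request:
send_rows(offset=[[-0.038,0.755,0],[-0.038,0.755,0]], delta_rot=[[0,0,0],[0,0,0]])

```text
time: 5.6
tool_pos: [483.2, 185.0, 75.2]
tcp_rot: [3.141, 0.0, 3.12]
contact_force: [-0.7, -0.4, -2.9]
grip_width: 59.7
finger_force: 30.0
```

Request:
send_rows(offset=[[-0.038,0.755,0],[-0.038,0.755,0]], delta_rot=[[0,0,0],[0,0,0]])

```text
time: 5.85
tool_pos: [489.2, 276.1, 74.5]
tcp_rot: [3.142, -0.001, 3.122]
contact_force: [0.1, -0.9, -3.3]
grip_width: 59.3
finger_force: 30.0
```

Request:
send_rows(offset=[[-0.038,0.755,0],[-0.038,0.755,0],[-0.038,0.755,0]], delta_rot=[[0,0,0],[0,0,0],[0,0,0]])

```text
time: 6.22
tool_pos: [495.4, 365.8, 74.0]
tcp_rot: [-3.141, -0.001, 3.123]
contact_force: [-0.4, -0.2, -3.4]
grip_width: 59.7
finger_force: 30.0
```

Request:
send_rows(offset=[[0,0,0.416],[0,0,0.416],[0,0,0.515],[0,0,0.515],[0,0,0.515]], delta_rot=[[0,0,0],[0,0,0],[0,0,0],[0,0,0],[0,0,0]])

```text
time: 6.85
tool_pos: [496.7, 364.3, 14.3]
tcp_rot: [3.141, 0.001, 3.12]
contact_force: [0.0, -0.6, -3.9]
grip_width: 59.4
finger_force: 30.0
```

Request:
send_rows(offset=[[0,0,0],[0,0,0],[0,0,0]], delta_rot=[[0,0,0],[0,0,0],[0,0,0]], grip=0.78)

```text
time: 7.22
tool_pos: [496.4, 364.4, 13.7]
tcp_rot: [3.141, 0.001, 3.12]
contact_force: [0.2, -0.8, -0.4]
grip_width: 71.3
finger_force: 0.0
```

Request:
send_rows(offset=[[0,0,-0.515],[0,0,-0.515]], delta_rot=[[0,0,0],[0,0,0]])

```text
time: 7.48
tool_pos: [499.1, 365.9, 80.0]
tcp_rot: [3.137, 0.008, 3.12]
contact_force: [-0.5, -0.2, -0.4]
grip_width: 71.7
finger_force: 0.0
```

Request:
send_rows(offset=[[0.027,-0.762,0],[0.027,-0.762,0]], delta_rot=[[0,0,0],[0,0,0]], grip=0.87)

```text
time: 7.72
tool_pos: [490.2, 270.8, 74.6]
tcp_rot: [-3.141, -0.001, 3.119]
contact_force: [0.1, -0.7, 0.1]
grip_width: 79.5
finger_force: 0.0
```

Run:
```python
from h import *
o=get_obs(); print(o["time"],o["tool_pos"].round(1),o["joint_positions"].round(4).tolist(),o["tcp_rot"])
for n in("top","side"):
    optics.capture(n)
    for d in finder.silhouettes("done0",n):
        m=d["region"].astype(float)
        if d["confidence"]>.3:
            z0=3 if back([np.mean(d["box"][::2]),np.mean(d["box"][1::2])],n,10)[1]>200 else 8
            p,f=fit(PL,{n:m},yaw0(m,n,z0+11),z0); print(n,d["confidence"],p.round(2),round(f,2))
```

```text
7.725 [490.2 270.8  74.6] [0.3681, 0.5674, 1.6187, -0.0004, 0.9568, -1.1804] [-3.14076216e+00 -1.05243112e-03  3.11948986e+00]
top 0.79 [473.12 -96.38   3.14] 0.03
top 0.79 [475.33  -2.49   3.08] 0.08
side 0.78 [470.66 -89.16  -2.84] 0.42
side 0.74 [495.03 364.55   3.11] 0.03
side 0.62 [199.   302.41   2.58] 0.03
side 0.57 [4.7487e+02 1.5000e-01 3.0800e+00] 0.12
```

Request:
send_rows(offset=[[0.028,-0.762,0],[0.028,-0.762,0]], delta_rot=[[0,0,0],[0,0,0]])

```text
time: 8.18
tool_pos: [485.4, 180.9, 74.8]
tcp_rot: [-3.141, -0.0, 3.121]
contact_force: [-0.5, 0.8, 0.6]
grip_width: 80.0
finger_force: 0.0
```

Request:
send_rows(offset=[[0.027,-0.762,0],[0.027,-0.762,0]], delta_rot=[[0,0,0],[0,0,0]])

```text
time: 8.43
tool_pos: [480.6, 89.0, 74.9]
tcp_rot: [3.142, 0.0, 3.12]
contact_force: [-0.2, 0.3, 1.0]
grip_width: 80.0
finger_force: 0.0
```

Request:
send_rows(offset=[[0.028,-0.759,0],[0.028,-0.759,0],[0.028,-0.759,0]], delta_rot=[[0,0,0],[0,0,0],[0,0,0]])

```text
time: 8.8
tool_pos: [475.8, -1.7, 75.0]
tcp_rot: [3.142, 0.001, 3.118]
contact_force: [-0.8, 0.7, 0.5]
grip_width: 80.0
finger_force: 0.0
```

Request:
send_rows(offset=[[0,0,0.291],[0,0,0.291],[0,0,0.477],[0,0,0.477],[0,0,0.477]], delta_rot=[[0,0,0],[0,0,0],[0,0,0],[0,0,0],[0,0,0]])

```text
time: 9.43
tool_pos: [475.8, -0.3, 18.8]
tcp_rot: [-3.142, 0.001, 3.121]
contact_force: [0.1, -0.5, -0.3]
grip_width: 80.1
finger_force: 0.0
```

Request:
send_rows(offset=[[0,0,0],[0,0,0],[0,0,0],[0,0,0],[0,0,0]], delta_rot=[[0,0,0],[0,0,0],[0,0,0],[0,0,0],[0,0,0]], grip=0.3)

```text
time: 10.05
tool_pos: [475.4, -0.6, 18.3]
tcp_rot: [3.141, 0.001, 3.12]
contact_force: [-0.9, 2.7, 6.4]
grip_width: 59.4
finger_force: 30.0
```

Run:
```python
from pl import *
Y=3.12
c=plan(down(475,-1,17.7,Y)[:6],[down(475,-1,75,Y,0),down(500,268.5,75,Y,0),down(500,268.5,13.1,Y,2)])
print()
c=plan(c,[down(500,268.5,75,Y,0),down(473,-95.5,75,Y,0),down(473,-95.5,40,Y,2),down(473,-95.5,17.7,Y,2)])
print()
c=plan(c,[down(473,-95.5,75,Y,0),down(370,312,75,Y,0),down(370,312,13.1,Y,2)])
```

```text
off [0.0, 0.0, -0.478] rot [0.0, 0.0, 0.0] x1  -> [475.   -1.   75.1] [3.142 0.    3.12 ]
off [-0.053, 0.75, 0.0] rot [0.0, 0.0, 0.0] x2  -> [483.3  88.8  75.1] [3.142 0.    3.12 ]
off [-0.053, 0.75, 0.0] rot [0.0, 0.0, 0.0] x2  -> [491.6 178.7  75.1] [3.142 0.    3.12 ]
off [-0.054, 0.75, 0.001] rot [0.0, 0.0, 0.0] x2  -> [500.  268.5  74.9] [3.142 0.    3.12 ]
off [0.0, -0.0, 0.515] rot [0.0, 0.0, 0.0] x3  -> [500.  268.5  13.1] [3.142 0.    3.12 ]

off [0.0, -0.0, -0.515] rot [0.0, 0.0, 0.0] x1  -> [500.  268.5  74.9] [3.142 0.    3.12 ]
off [0.04, -0.759, -0.0] rot [0.0, 0.0, 0.0] x2  -> [493.3 177.6  74.9] [3.142 0.    3.12 ]
off [0.04, -0.76, -0.0] rot [0.0, 0.0, 0.0] x2  -> [486.5  86.5  74.9] [3.142 0.    3.12 ]
off [0.04, -0.759, -0.0] rot [0.0, 0.0, 0.0] x2  -> [479.7  -4.5  74.9] [3.142 0.    3.12 ]
off [0.04, -0.76, -0.001] rot [0.0, 0.0, 0.0] x2  -> [473.  -95.5  75.1] [3.142 0.    3.12 ]
off [-0.0, 0.0, 0.292] rot [0.0, 0.0, 0.0] x3  -> [473.  -95.5  40. ] [3.142 0.    3.12 ]
off [-0.0, 0.0, 0.186] rot [0.0, 0.0, 0.0] x3  -> [473.  -95.5  17.7] [3.142 0.    3.12 ]

off [-0.0, 0.0, -0.478] rot [0.0, 0.0, 0.0] x1  -> [473.  -95.5  75.1] [3.142 0.    3.12 ]
off [0.233, 0.844, 0.0] rot [0.0, 0.0, 0.0] x2  -> [447.2   6.3  75.1] [3.142 0.    3.12 ]
off [0.233, 0.844, 0.0] rot [0.0, 0.0, 0.0] x2  -> [421.4 108.2  75.1] [3.142 0.    3.12 ]
off [0.233, 0.844, 0.0] rot [0.0, 0.0, 0.0] x2  -> [395.7 210.   75.1] [3.142 0.    3.12 ]
off [0.232, 0.845, 0.001] rot [0.0, 0.0, 0.0] x2  -> [370.  312.   74.9] [3.142 0.    3.12 ]
off [0.0, -0.0, 0.515] rot [0.0, 0.0, 0.0] x3  -> [370.  312.   13.1] [3.142 0.    3.12 ]
```

Request:
send_rows(offset=[[0,0,-0.15],[0,0,-0.478]], delta_rot=[[0,0,0],[0,0,0]])

```text
time: 10.3
tool_pos: [473.3, -0.7, 74.1]
tcp_rot: [3.141, -0.005, 3.12]
contact_force: [0.5, 0.6, -3.6]
grip_width: 59.7
finger_force: 30.0
```

Request:
send_rows(offset=[[-0.053,0.75,0],[-0.053,0.75,0]], delta_rot=[[0,0,0],[0,0,0]])

```text
time: 10.55
tool_pos: [483.2, 90.6, 75.2]
tcp_rot: [3.141, -0.0, 3.12]
contact_force: [-0.1, -0.0, -3.0]
grip_width: 59.9
finger_force: 30.0
```

Request:
send_rows(offset=[[-0.053,0.75,0],[-0.053,0.75,0]], delta_rot=[[0,0,0],[0,0,0]])

```text
time: 10.8
tool_pos: [491.2, 181.2, 74.6]
tcp_rot: [-3.142, -0.001, 3.122]
contact_force: [-0.1, -0.4, -3.4]
grip_width: 59.4
finger_force: 30.0
```

Request:
send_rows(offset=[[-0.054,0.75,0],[-0.054,0.75,0],[-0.054,0.75,0]], delta_rot=[[0,0,0],[0,0,0],[0,0,0]])

```text
time: 11.18
tool_pos: [499.5, 270.3, 74.3]
tcp_rot: [-3.141, -0.001, 3.123]
contact_force: [-0.9, -1.2, -2.6]
grip_width: 59.4
finger_force: 30.0
```

Request:
send_rows(offset=[[0,0,0.416],[0,0,0.416],[0,0,0.515],[0,0,0.515],[0,0,0.515]], delta_rot=[[0,0,0],[0,0,0],[0,0,0],[0,0,0],[0,0,0]])

```text
time: 11.8
tool_pos: [500.6, 268.7, 14.3]
tcp_rot: [3.141, 0.001, 3.12]
contact_force: [0.4, 0.4, -4.3]
grip_width: 59.4
finger_force: 30.0
```

Request:
send_rows(offset=[[0,0,0],[0,0,0],[0,0,0]], delta_rot=[[0,0,0],[0,0,0],[0,0,0]], grip=0.78)

```text
time: 12.18
tool_pos: [500.4, 268.9, 13.8]
tcp_rot: [3.141, 0.001, 3.12]
contact_force: [-1.3, -0.1, 0.4]
grip_width: 71.4
finger_force: 0.0
```

Request:
send_rows(offset=[[0,0,-0.515],[0,0,-0.515]], delta_rot=[[0,0,0],[0,0,0]])

```text
time: 12.42
tool_pos: [503.1, 269.9, 79.5]
tcp_rot: [3.138, 0.008, 3.12]
contact_force: [0.3, -0.1, 0.7]
grip_width: 71.9
finger_force: 0.0
```

Request:
send_rows(offset=[[0.04,-0.76,0],[0.04,-0.76,0]], delta_rot=[[0,0,0],[0,0,0]], grip=0.87)

```text
time: 12.68
tool_pos: [492.6, 175.8, 74.9]
tcp_rot: [-3.141, -0.001, 3.12]
contact_force: [0.6, -0.4, 0.0]
grip_width: 79.5
finger_force: 0.0
```

Request:
send_rows(offset=[[0.04,-0.76,0],[0.04,-0.76,0]], delta_rot=[[0,0,0],[0,0,0]])

```text
time: 12.92
tool_pos: [485.9, 84.3, 74.8]
tcp_rot: [-3.141, -0.001, 3.118]
contact_force: [-0.1, 0.1, 0.2]
grip_width: 80.0
finger_force: 0.0
```

Request:
send_rows(offset=[[0.04,-0.76,0],[0.04,-0.76,0]], delta_rot=[[0,0,0],[0,0,0]])

```text
time: 13.18
tool_pos: [479.3, -6.9, 74.9]
tcp_rot: [-3.141, -0.0, 3.118]
contact_force: [-0.6, 1.0, 0.3]
grip_width: 79.6
finger_force: 0.0
```

Request:
send_rows(offset=[[0.04,-0.758,0],[0.04,-0.758,0],[0.04,-0.758,0]], delta_rot=[[0,0,0],[0,0,0],[0,0,0]])

```text
time: 13.55
tool_pos: [472.8, -97.0, 74.8]
tcp_rot: [3.142, -0.0, 3.116]
contact_force: [0.7, -0.6, -0.2]
grip_width: 80.1
finger_force: 0.0
```

Request:
send_rows(offset=[[0,0,0.291],[0,0,0.291],[0,0,0.477],[0,0,0.477],[0,0,0.477]], delta_rot=[[0,0,0],[0,0,0],[0,0,0],[0,0,0],[0,0,0]])

```text
time: 14.18
tool_pos: [473.6, -95.0, 18.9]
tcp_rot: [-3.141, 0.001, 3.121]
contact_force: [-0.2, -0.2, -0.2]
grip_width: 79.5
finger_force: 0.0
```

Request:
send_rows(offset=[[0,0,0],[0,0,0],[0,0,0],[0,0,0],[0,0,0]], delta_rot=[[0,0,0],[0,0,0],[0,0,0],[0,0,0],[0,0,0]], grip=0.3)

```text
time: 14.8
tool_pos: [473.4, -94.8, 18.4]
tcp_rot: [3.141, 0.001, 3.119]
contact_force: [0.3, 4.9, 5.3]
grip_width: 59.5
finger_force: 30.0
```

Request:
send_rows(offset=[[0,0,-0.15],[0,0,-0.478]], delta_rot=[[0,0,0],[0,0,0]])

```text
time: 15.05
tool_pos: [471.4, -95.0, 74.3]
tcp_rot: [3.14, -0.005, 3.12]
contact_force: [1.5, -0.2, -2.6]
grip_width: 59.7
finger_force: 30.0
```

Request:
send_rows(offset=[[0.233,0.844,0],[0.233,0.844,0]], delta_rot=[[0,0,0],[0,0,0]])

```text
time: 15.3
tool_pos: [446.2, 7.7, 75.3]
tcp_rot: [3.142, -0.001, 3.119]
contact_force: [0.5, 0.0, -2.8]
grip_width: 59.5
finger_force: 30.0
```

Request:
send_rows(offset=[[0.233,0.844,0],[0.233,0.844,0]], delta_rot=[[0,0,0],[0,0,0]])

```text
time: 15.55
tool_pos: [420.2, 110.1, 75.0]
tcp_rot: [-3.141, -0.001, 3.121]
contact_force: [0.4, -0.4, -2.7]
grip_width: 59.7
finger_force: 30.0
```

Request:
send_rows(offset=[[0.233,0.844,0],[0.233,0.844,0]], delta_rot=[[0,0,0],[0,0,0]])

```text
time: 15.8
tool_pos: [394.7, 212.0, 75.1]
tcp_rot: [-3.141, -0.001, 3.121]
contact_force: [0.7, -0.3, -3.1]
grip_width: 59.6
finger_force: 30.0
```

Request:
send_rows(offset=[[0.233,0.844,0],[0.233,0.844,0],[0.233,0.844,0]], delta_rot=[[0,0,0],[0,0,0],[0,0,0]])

```text
time: 16.18
tool_pos: [369.0, 314.2, 74.9]
tcp_rot: [-3.142, -0.0, 3.124]
contact_force: [-0.9, -0.5, -2.9]
grip_width: 59.8
finger_force: 30.0
```

Request:
send_rows(offset=[[0,0,0.416],[0,0,0.416],[0,0,0.515],[0,0,0.515],[0,0,0.515]], delta_rot=[[0,0,0],[0,0,0],[0,0,0],[0,0,0],[0,0,0]])

```text
time: 16.8
tool_pos: [370.5, 312.2, 14.3]
tcp_rot: [3.141, 0.001, 3.12]
contact_force: [0.0, -0.0, -2.9]
grip_width: 59.6
finger_force: 30.0
```

Request:
send_rows(offset=[[0,0,0],[0,0,0],[0,0,0]], delta_rot=[[0,0,0],[0,0,0],[0,0,0]], grip=0.78)

```text
time: 17.18
tool_pos: [370.2, 312.3, 13.8]
tcp_rot: [3.141, 0.001, 3.12]
contact_force: [-1.0, -0.6, 0.4]
grip_width: 71.7
finger_force: 0.0
```

Request:
send_rows(offset=[[0,0,-0.65],[0,0,-0.65],[0,0,-0.65]], delta_rot=[[0,0,0],[0,0,0],[0,0,0]])

```text
time: 17.55
tool_pos: [370.7, 312.6, 92.7]
tcp_rot: [3.14, 0.003, 3.12]
contact_force: [0.9, 0.5, -0.0]
grip_width: 71.6
finger_force: 0.0
```

Run:
```python
from h import *
o=get_obs(); print(o["time"],o["tool_pos"].round(1),o["joint_positions"].round(4).tolist(),o["tcp_rot"])
S={}
for n in("top","side"):
    im=optics.capture(n); np.save(n+"2.npy",im); cv2.imwrite(f"pics/{n}2.png",cv2.resize(im[130:300,130:430] if n=="top" else im,(800,453) if n=="top" else (800,600),interpolation=cv2.INTER_CUBIC)[:,:,::-1])
    for k in("done0","fresh0","shade0","jig","rack"):
      cls=k.rstrip("0")
      for d in finder.silhouettes(k,n):
        m=d["region"].astype(float)
        if d["confidence"]>.3:
            z0=3 if cls=="done" else 0; M=MODEL[cls]
            p,f=fit(M,{n:m},yaw0(m,n,z0+11),z0); print(n,k,round(d["confidence"],2),p.round(2),round(f,2))
    print([(round(d["confidence"],2),back(d["uv"],n,8)[:2].round(1)) for d in finder.pinpoint("pocket0",n)])
```

```text
17.55 [370.7 312.6  92.7] [0.5423, 0.4274, 1.8158, 0.0001, 0.8952, -1.0069] [3.13983839e+00 2.67070901e-03 3.12000600e+00]
top done0 0.8 [509.08 343.19  -2.43] 0.45
top done0 0.68 [503.27 264.99  -3.18] 0.05
top done0 0.55 [ 602.   -511.02   -2.95] 0.14
top fresh0 0.93 [ 460.69 -377.5     3.07] 0.04
top fresh0 0.74 [650.95 272.75  -3.06] 0.04
top shade0 0.93 [ 737.05 -397.95    2.3 ] 0.15
top shade0 0.82 [ 535.31 -254.36    3.19] 0.05
top shade0 0.62 [ 601.91 -359.42    2.37] 0.06
top shade0 0.48 [670.64  -8.08   1.75] 0.75
top shade0 0.41 [465.65   7.44   1.65] 0.86
top jig 0.61 [475.29  -2.3    3.13] 0.02
top rack 0.65 [680.31 -18.89   3.18] 0.06
[(0.94, array([ 4.906e+02, -2.000e-01])), (0.76, array([476.2, -91.6])), (0.59, array([463.6,  85.6]))]
side done0 0.88 [198.89 302.53   2.59] 0.03
side done0 0.85 [495.48 364.26   3.12] 0.03
side done0 0.8 [348.17 290.98   1.89] 0.61
side done0 0.79 [499.67 268.81   3.12] 0.05
side fresh0 0.8 [ 492.48 -384.58    1.82] 0.52
side fresh0 0.57 [648.22 275.9   -2.98] 0.09
side shade0 0.79 [ 601.27 -356.63    2.41] 0.14
side shade0 0.7 [ 740.65 -397.28    2.26] 0.13
side shade0 0.56 [ 534.73 -252.09    3.26] 0.05
side jig 0.64 [474.96   1.54   3.12] 0.84
side rack 0.79 [680.03 -19.41   3.2 ] 0.14
side rack 0.54 [379.33 289.15   0.8 ] 0.9
[(0.59, array([466.3, -76.9]))]
```

View pics/top2.png

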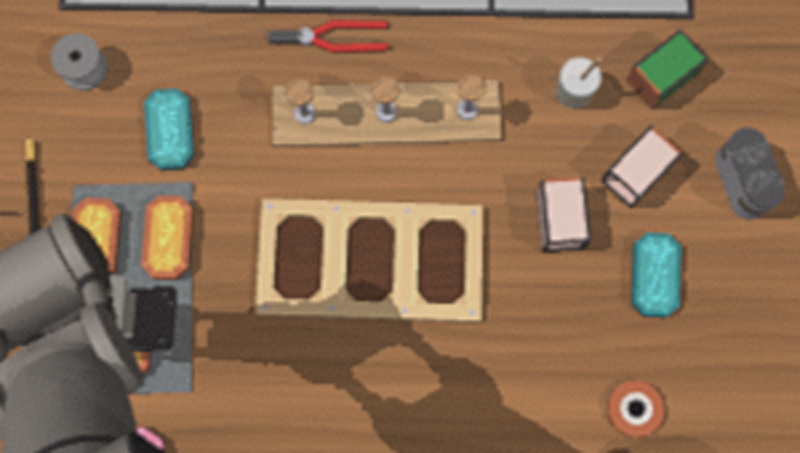

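```bash
cat > pk.py <<'E'
from h import *
l=15+2*(2-2**.5)
OP=[(s*x,t*y) for s in(1,-1) for t in(1,-1) for x,y in((57,32-l),(57-l,32))]
def poly(p,n,z):
    c,s=np.cos(p[2]),np.sin(p[2]); P=np.array(OP)@np.array([[c,s],[-s,c]])+p[:2]; P=np.c_[P,np.full(len(P),z)]
    h=cv2.convexHull((proj(P,n)*16).round().astype(np.int32)); m=np.zeros((1680,2240),np.uint8)
    cv2.fillPoly(m,[h],255,cv2.LINE_8,2); return cv2.resize(m,(560,420),interpolation=cv2.INTER_AREA)/255.
def pfit(mask,n,p0):
    def cost(q):
        p=[q[0]*10,q[1]*10,q[2]/5]; d=np.minimum(poly(p,n,16),poly(p,n,8)); return 1-np.minimum(d,mask).sum()/np.maximum(d,mask).sum()
    q0=np.array([p0[0]/10,p0[1]/10,p0[2]*5]); r=minimize(cost,q0,method="Nelder-Mead",options=dict(initial_simplex=q0+np.vstack([np.zeros(3),np.diag([.5,.5,.3])]),xatol=.005,fatol=1e-4))
    return r.x*[10,10,.2],r.fun
def dark(im,n,p0):
    v=im.astype(float).max(2); roi=poly([p0[0],p0[1],p0[2]],n,12)>.02; roi=cv2.dilate(roi.astype(np.uint8),np.ones((5,5)))>0
    lo,hi=np.percentile(v[roi],[15,92]); return np.clip((hi*.95-v)/(hi*.95-lo*1.1),0,1)*roi
if __name__=="__main__":
    for n in("top","side"):
        im=np.load(n+"2.npy")
        for x,y in((473,-94),(475,0),(477,94)):
            p0=[x,y,-.02]; m=dark(im,n,p0); p,f=pfit(m,n,p0); print(n,p.round(2),round(f,3))
E
python3 pk.py
```

```text
top [ 4.7402e+02 -9.5230e+01 -2.0000e-02] 0.036
top [ 4.7438e+02 -3.1000e-01 -3.0000e-02] 0.099
top [ 4.7687e+02  9.3570e+01 -1.0000e-02] 0.051
side [462.57 -97.08  -0.62] 0.4
side [474.26  -6.81  -0.84] 0.259
side [4.6717e+02 1.0055e+02 2.0000e-02] 0.367
```

View pics/side2.png

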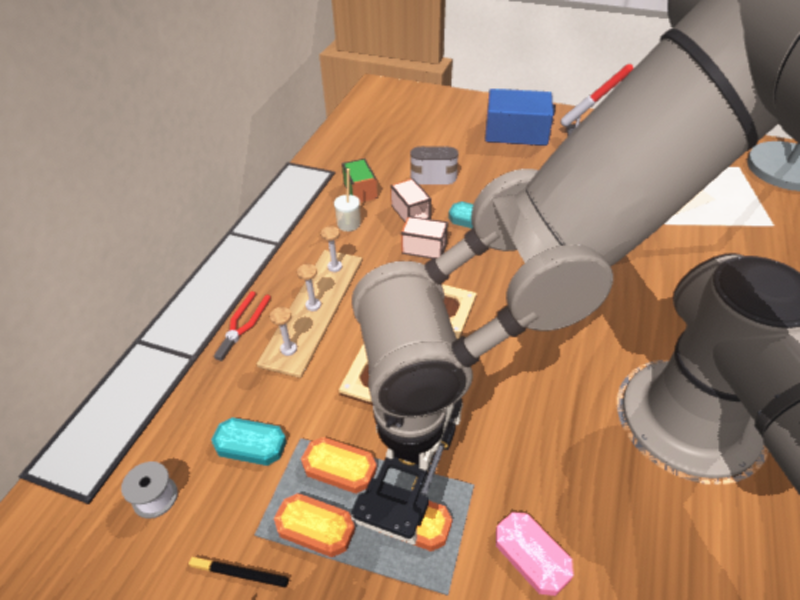

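Run:
```python
from pl import *
Y=3.12
c=plan(down(370,312,91.1,Y)[:6],[down(650.5,275.5,75,3.233,2),down(650.5,275.5,9.7,3.233,2)])
print(c)
```

```text
off [-0.781, -0.085, 0.045] rot [0.0, 0.0, -0.006] x2  -> [463.5 299.8  85.7] [ 3.142  0.    -3.125]
off [-0.778, -0.114, 0.045] rot [-0.0, 0.0, -0.006] x2  -> [557.  287.6  80.3] [-3.142  0.    -3.088]
off [-0.772, -0.143, 0.044] rot [-0.0, 0.0, -0.006] x4  -> [650.5 275.5  75. ] [ 3.142  0.    -3.05 ]
off [-0.0, 0.0, 0.544] rot [-0.0, 0.0, 0.0] x4  -> [650.5 275.5   9.7] [ 3.142  0.    -3.05 ]
[650.47493449 275.45125654   9.74         3.14159265   0.
  -3.05008797]
```

Request:
send_rows(offset=[[-0.781,-0.085,0.045],[-0.781,-0.085,0.045]], delta_rot=[[0,0,-0.006],[0,0,-0.006]], grip=0.9)

```text
time: 18.5
tool_pos: [466.0, 299.7, 86.2]
tcp_rot: [3.141, 0.002, -3.126]
contact_force: [0.4, 1.2, -0.3]
grip_width: 82.4
finger_force: 0.0
```

Request:
send_rows(offset=[[-0.778,-0.114,0.045],[-0.778,-0.114,0.045]], delta_rot=[[0,0,-0.006],[0,0,-0.006]])

```text
time: 18.75
tool_pos: [559.8, 286.9, 80.5]
tcp_rot: [3.141, 0.001, -3.089]
contact_force: [-1.0, 1.3, -0.4]
grip_width: 82.5
finger_force: 0.0
```

Request:
send_rows(offset=[[-0.772,-0.143,0.044],[-0.772,-0.143,0.044],[-0.772,-0.143,0.044]], delta_rot=[[0,0,-0.006],[0,0,-0.006],[0,0,-0.006]])

```text
time: 19.12
tool_pos: [652.1, 274.4, 74.3]
tcp_rot: [-3.141, 0.0, -3.052]
contact_force: [-0.4, -0.8, 0.0]
grip_width: 82.9
finger_force: 0.0
```

Run:
```python
from pk import *
o=get_obs(); print(o["time"],o["tool_pos"].round(1),o["joint_positions"].round(4).tolist(),o["tcp_rot"])
for n in("side","top"):
    im=optics.capture(n); np.save(n+"3.npy",im)
    if n=="side": cv2.imwrite("pics/s3.png",cv2.resize(im[120:420,100:500],(800,600),interpolation=cv2.INTER_CUBIC)[:,:,::-1])
    for k in("fresh0","jig","rack","done0"):
      cls=k.rstrip("0")
      for d in finder.silhouettes(k,n):
        m=d["region"].astype(float)
        if d["confidence"]>.3:
            z0=3 if cls=="done" else 0; M=MODEL[cls]
            p,f=fit(M,{n:m},yaw0(m,n,z0+11),z0); print(n,k,round(d["confidence"],2),p.round(2),round(f,2))
    for x,y in((473,-94),(475,0),(477,94)):
            p0=[x,y,-.02]; m=dark(im,n,p0); p,f=pfit(m,n,p0); print(n,p.round(2),round(f,3))
```

```text
19.125 [652.1 274.4  74.3] [0.2901, 0.8082, 1.1314, -0.0002, 1.202, -1.3699] [-3.14143096e+00  9.79369467e-06 -3.05228025e+00]
side fresh0 0.34 [ 552.18 -270.99    1.76] 0.2
side jig 0.92 [474.81   1.69   3.12] 0.02
side rack 0.74 [678.52 -18.26   3.18] 0.25
side done0 0.85 [199.03 302.07   2.57] 0.03
side done0 0.8 [500.34 268.6    3.1 ] 0.05
side done0 0.6 [495.34 363.84   3.11] 0.03
side done0 0.57 [369.86 312.04   3.14] 0.03
side [ 4.732e+02 -9.390e+01 -2.000e-02] 0.052
side [ 4.7704e+02 -9.0000e-01 -4.0000e-02] 0.206
side [ 4.7634e+02  9.4000e+01 -3.0000e-02] 0.035
top fresh0 0.82 [ 461.1  -378.42    3.04] 0.05
top fresh0 0.48 [631.48 242.75  -2.88] 0.87
top jig 0.66 [475.44  -2.13   3.12] 0.02
top rack 0.89 [679.51 -18.67   3.19] 0.06
top done0 0.86 [209.94 288.93   2.66] 0.29
top [ 4.7334e+02 -9.5400e+01 -2.0000e-02] 0.045
top [ 4.7594e+02 -2.1400e+00 -2.0000e-02] 0.154
top [476.92  93.19  -0.  ] 0.029
```

View pics/s3.png

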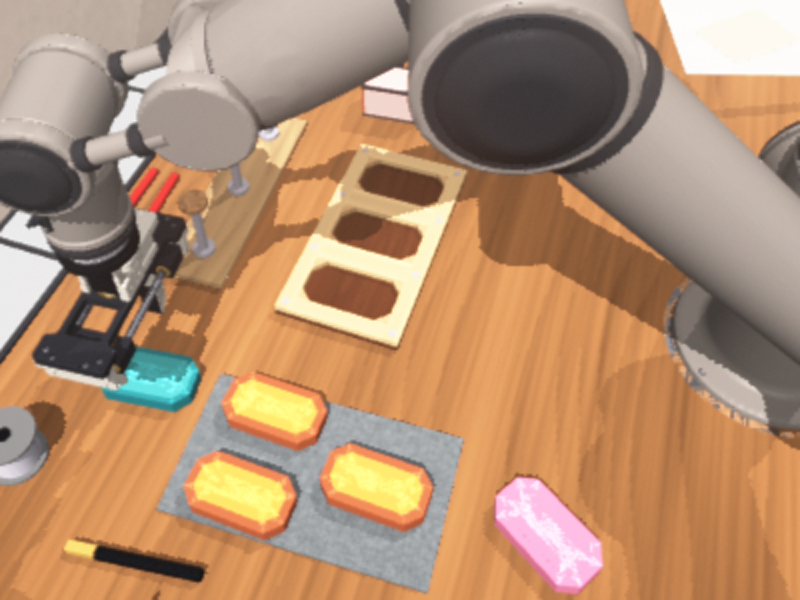

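Request:
send_rows(offset=[[0,0,0.4],[0,0,0.4],[0,0,0.544],[0,0,0.544]], delta_rot=[[0,0,0],[0,0,0],[0,0,0],[0,0,0]])

```text
time: 20.12
tool_pos: [650.2, 275.5, 9.7]
tcp_rot: [-3.141, -0.001, -3.05]
contact_force: [-0.1, -0.5, 0.7]
grip_width: 82.8
finger_force: 0.0
```

Request:
send_rows(offset=[[0,0,0],[0,0,0],[0,0,0],[0,0,0],[0,0,0]], delta_rot=[[0,0,0],[0,0,0],[0,0,0],[0,0,0],[0,0,0]], grip=0.3)

```text
time: 20.75
tool_pos: [650.9, 275.8, 10.9]
tcp_rot: [3.141, 0.001, -3.05]
contact_force: [-0.3, -0.0, 4.8]
grip_width: 59.9
finger_force: 29.9
```

Run:
```python
from pl import *
c=plan([650.5,275.5,9.7,np.pi,0,-3.05],[down(650.5,275.5,70,-3.05,0),down(476.5,94.6,70,3.12,3),down(476.5,94.6,34,3.12,2)])
```

```text
off [0.0, 0.0, -0.502] rot [0.0, 0.0, 0.0] x1  -> [650.5 275.5  69.9] [ 3.142  0.    -3.05 ]
off [0.791, -0.684, -0.0] rot [-0.0, -0.0, 0.009] x3  -> [563.5 185.1  69.9] [ 3.142  0.    -3.107]
off [0.751, -0.728, -0.001] rot [-0.0, -0.0, 0.009] x6  -> [476.5  94.6  70.1] [3.142 0.    3.12 ]
off [-0.0, -0.0, 0.3] rot [-0.0, -0.0, 0.0] x3  -> [476.5  94.6  34.1] [3.142 0.    3.12 ]
```

Request:
send_rows(offset=[[0,0,-0.15],[0,0,-0.502]], delta_rot=[[0,0,0],[0,0,0]])

```text
time: 21.0
tool_pos: [648.6, 274.8, 68.6]
tcp_rot: [-3.14, -0.006, -3.05]
contact_force: [0.4, 0.4, -2.2]
grip_width: 59.6
finger_force: 29.8
```

Request:
send_rows(offset=[[0.791,-0.684,0],[0.791,-0.684,0],[0.791,-0.684,0]], delta_rot=[[0,0,0.009],[0,0,0.009],[0,0,0.009]])

```text
time: 21.38
tool_pos: [557.7, 182.1, 69.6]
tcp_rot: [-3.14, -0.009, -3.109]
contact_force: [1.2, 0.4, -2.8]
grip_width: 59.5
finger_force: 29.8
```

Request:
send_rows(offset=[[0.751,-0.728,0],[0.751,-0.728,0],[0.751,-0.728,0.3],[0.751,-0.728,0.3],[0.751,-0.728,0.3]], delta_rot=[[0,0,0.009],[0,0,0.009],[0,0,0.009],[0,0,0.009],[0,0,0.009]])

```text
time: 22.0
tool_pos: [478.0, 95.2, 35.3]
tcp_rot: [3.141, 0.002, 3.12]
contact_force: [0.1, 0.1, -2.1]
grip_width: 59.2
finger_force: 29.8
```

Run:
```python
from pk import *
o=get_obs(); print(o["time"],o["tool_pos"].round(1),o["joint_positions"].round(4).tolist(),o["tcp_rot"])
z0=o["tool_pos"][2]-9.9
for n in("side","top"):
    im=optics.capture(n); np.save(n+"4.npy",im)
    cv2.imwrite(f"pics/{n}4.png",cv2.resize(im[180:300,200:360],(800,600),interpolation=cv2.INTER_CUBIC)[:,:,::-1])
    for d in finder.silhouettes("fresh0",n):
        m=d["region"].astype(float)
        if d["confidence"]>.3:
            z=z0 if back([np.mean(d["box"][::2]),np.mean(d["box"][1::2])],n,10)[1]>0 else 0
            p,f=fit(PL,{n:m},yaw0(m,n,z+11),z); print(n,round(d["confidence"],2),p.round(2),round(f,2))
```

```text
22.0 [478.   95.2  35.3] [0.039, 0.5246, 1.859, 0.0002, 0.7561, -1.5107] [3.14135629e+00 1.85888648e-03 3.12041161e+00]
side 0.62 [ 434.98 -394.45    1.69] 0.62
side 0.61 [452.94  72.73   1.87] 0.58
top 0.83 [ 462.58 -379.94    3.06] 0.09
```

View pics/side4.png

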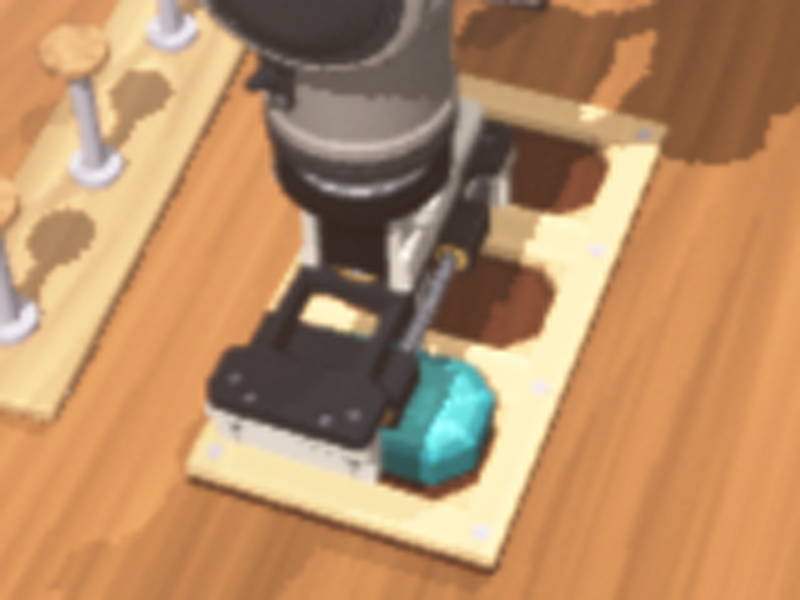

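Request:
send_rows(offset=[[0,0,0.05],[0,0,0.09],[0,0,0.11],[0,0,0.11]], delta_rot=[[0,0,0],[0,0,0],[0,0,0],[0,0,0]])

```text
time: 22.7
tool_pos: [476.3, 94.7, 20.9]
tcp_rot: [3.142, -0.001, 3.12]
contact_force: [-0.6, 0.4, -2.0]
grip_width: 59.2
finger_force: 29.8
```

Request:
send_rows(offset=[[0,0,0.018],[0,0,0.018],[0,0,0.018]], delta_rot=[[0,0,0],[0,0,0],[0,0,0]])

```text
time: 23.08
tool_pos: [476.4, 94.7, 19.0]
tcp_rot: [3.142, 0.0, 3.12]
contact_force: [-0.3, -0.1, -2.2]
grip_width: 59.4
finger_force: 29.8
```

Request:
send_rows(offset=[[0,0,0],[0,0,0],[0,0,0]], delta_rot=[[0,0,0],[0,0,0],[0,0,0]], grip=0.8)

```text
time: 23.45
tool_pos: [476.6, 94.7, 19.2]
tcp_rot: [3.141, 0.0, 3.12]
contact_force: [-0.0, -0.4, -0.7]
grip_width: 72.9
finger_force: 0.0
```

Request:
send_rows(offset=[[0,0,-0.3],[0,0,-0.6],[0,0,-0.6]], delta_rot=[[0,0,0],[0,0,0],[0,0,0]])

```text
time: 23.82
tool_pos: [478.3, 94.8, 93.4]
tcp_rot: [3.141, 0.006, 3.12]
contact_force: [0.2, -0.4, -0.1]
grip_width: 73.4
finger_force: 0.0
```

Run:
```python
from pl import *
c=plan([476.5,94.6,90.7,np.pi,0,3.12],[down(461.3,-376,90,3.05,2),down(461.3,-376,9.7,3.05,2)])
print()
c=plan(c,[down(461.3,-376,70,3.05,0),down(473.3,-93.5,70,3.12,2),down(473.3,-93.5,34,3.12,2)])
```

```text
off [0.01, -0.981, 0.001] rot [0.0, -0.0, 0.0028] x2  -> [472.8 -23.1  90.6] [3.142 0.    3.102]
off [-0.007, -0.981, 0.002] rot [-0.0, -0.0, 0.0028] x2  -> [ 469.  -140.7   90.3] [3.142 0.    3.085]
off [-0.024, -0.981, 0.001] rot [-0.0, -0.0, 0.0028] x2  -> [ 465.2 -258.4   90.2] [3.142 0.    3.067]
off [-0.041, -0.98, 0.002] rot [-0.0, -0.0, 0.0027] x4  -> [ 461.3 -376.1   90. ] [3.142 0.    3.05 ]
off [0.0, 0.0, 0.669] rot [-0.0, -0.0, 0.0] x4  -> [ 461.3 -376.1    9.7] [3.142 0.    3.05 ]

off [0.0, 0.0, -0.503] rot [0.0, -0.0, 0.0] x1  -> [ 461.3 -376.1   70.1] [3.142 0.    3.05 ]
off [0.039, 0.785, 0.0] rot [-0.0, 0.0, -0.0037] x2  -> [ 465.3 -281.8   70.1] [3.142 0.    3.074]
off [0.02, 0.785, 0.0] rot [-0.0, 0.0, -0.0037] x2  -> [ 469.3 -187.7   70.1] [3.142 0.    3.097]
off [0.002, 0.786, 0.0] rot [-0.0, 0.0, -0.0037] x4  -> [473.3 -93.4  70.1] [3.142 0.    3.12 ]
off [-0.0, -0.0, 0.3] rot [-0.0, 0.0, -0.0] x3  -> [473.3 -93.4  34.1] [3.142 0.    3.12 ]
```

Request:
send_rows(offset=[[0.01,-0.981,0],[0.01,-0.981,0]], delta_rot=[[0,0,0.0028],[0,0,0.0028]], grip=0.9)

```text
time: 24.08
tool_pos: [472.1, -23.9, 90.2]
tcp_rot: [3.141, -0.001, 3.104]
contact_force: [0.5, -0.1, -0.4]
grip_width: 82.3
finger_force: 0.0
```

Request:
send_rows(offset=[[-0.007,-0.981,0],[-0.007,-0.981,0]], delta_rot=[[0,0,0.0028],[0,0,0.0028]])

```text
time: 24.32
tool_pos: [468.2, -142.5, 90.1]
tcp_rot: [3.141, -0.001, 3.084]
contact_force: [1.0, 0.4, 0.9]
grip_width: 82.9
finger_force: 0.0
```

Request:
send_rows(offset=[[-0.024,-0.981,0],[-0.024,-0.981,0]], delta_rot=[[0,0,0.0028],[0,0,0.0028]])

```text
time: 24.58
tool_pos: [464.3, -260.3, 89.9]
tcp_rot: [3.141, -0.001, 3.066]
contact_force: [1.0, -0.3, 0.3]
grip_width: 82.5
finger_force: 0.0
```

Run:
```python
from pk import *
o=get_obs(); print(o["time"],o["tool_pos"].round(1),o["joint_positions"].round(4).tolist(),o["tcp_rot"])
for n in("side","top"):
    im=optics.capture(n); np.save(n+"5.npy",im)
    for d in finder.silhouettes("fresh0",n):
        m=d["region"].astype(float)
        if d["confidence"]>.3:
            z=8 if back([np.mean(d["box"][::2]),np.mean(d["box"][1::2])],n,10)[1]>0 else 0
            p,f=fit(PL,{n:m},yaw0(m,n,z+11),z); print(n,round(d["confidence"],2),p.round(2),round(f,2))
```

```text
24.575 [ 464.3 -260.3   89.9] [-0.655, 0.5048, 1.6844, 0.0001, 0.9537, -2.1506] [ 3.14077589e+00 -1.03626634e-03  3.06625873e+00]
side 0.9 [476.74  93.67   3.13] 0.08
side 0.68 [ 439.73 -373.99    1.49] 0.4
top 0.6 [ 444.11 -388.37    2.27] 0.66
top 0.42 [527.95  99.51   2.42] 0.82
```

Request:
send_rows(offset=[[-0.041,-0.98,0],[-0.041,-0.98,0],[-0.041,-0.98,0]], delta_rot=[[0,0,0.0027],[0,0,0.0027],[0,0,0.0027]])

```text
time: 25.15
tool_pos: [461.1, -377.5, 90.2]
tcp_rot: [-3.141, -0.0, 3.048]
contact_force: [-0.5, 1.3, 0.2]
grip_width: 82.8
finger_force: 0.0
```

Run:
```python
from h import *
im=optics.capture("side"); a=im[110:230,270:430]
b=optics.capture("top")[180:300,320:440]
cv2.imwrite("pics/c6.png",np.hstack([cv2.resize(a,(480,360),interpolation=cv2.INTER_CUBIC),cv2.resize(b,(320,320),interpolation=cv2.INTER_CUBIC).repeat(1,0) if 0 else cv2.copyMakeBorder(cv2.resize(b,(320,320),interpolation=cv2.INTER_CUBIC),0,40,0,0,cv2.BORDER_CONSTANT)])[:,:,::-1])
```

```text
(no output)
```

View pics/c6.png

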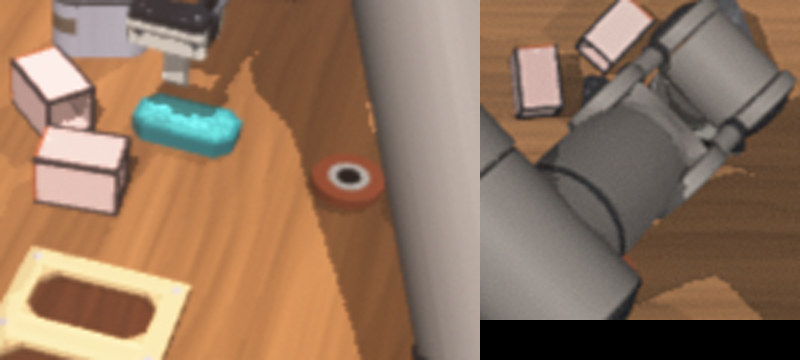

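The side crop shows the teal plate at full-frame px (332,152), the same place as at the start, so it hasn't been knocked. I'll descend.

Request:
send_rows(offset=[[0,0,0.45],[0,0,0.5],[0,0,0.669],[0,0,0.669],[0,0,0.669]], delta_rot=[[0,0,0],[0,0,0],[0,0,0],[0,0,0],[0,0,0]])

```text
time: 25.88
tool_pos: [462.0, -375.8, 12.2]
tcp_rot: [-3.141, 0.001, 3.051]
contact_force: [-0.5, -0.3, 0.4]
grip_width: 82.6
finger_force: 0.0
```

Request:
send_rows(offset=[[0,0,0],[0,0,0],[0,0,0],[0,0,0],[0,0,0]], delta_rot=[[0,0,0],[0,0,0],[0,0,0],[0,0,0],[0,0,0]], grip=0.3)

```text
time: 26.5
tool_pos: [461.4, -375.9, 11.1]
tcp_rot: [3.142, 0.0, 3.05]
contact_force: [-0.4, 2.0, 6.1]
grip_width: 59.5
finger_force: 29.9
```

Request:
send_rows(offset=[[0,0,-0.15],[0,0,-0.5],[0,0,-0.711]], delta_rot=[[0,0,0],[0,0,0],[0,0,0]])

```text
time: 26.88
tool_pos: [461.6, -376.6, 98.5]
tcp_rot: [-3.14, 0.002, 3.05]
contact_force: [0.2, 0.0, -2.8]
grip_width: 59.7
finger_force: 29.9
```

Request:
send_rows(offset=[[0.039,0.785,0],[0.039,0.785,0],[0.039,0.785,0]], delta_rot=[[0,0,-0.0037],[0,0,-0.0037],[0,0,-0.0037]])

```text
time: 27.25
tool_pos: [465.1, -279.6, 96.7]
tcp_rot: [3.141, -0.0, 3.076]
contact_force: [1.2, 0.6, -3.2]
grip_width: 59.4
finger_force: 29.9
```

Request:
send_rows(offset=[[0.02,0.785,0],[0.02,0.785,0],[0.02,0.785,0]], delta_rot=[[0,0,-0.0037],[0,0,-0.0037],[0,0,-0.0037]])

```text
time: 27.62
tool_pos: [469.4, -186.7, 96.5]
tcp_rot: [-3.141, 0.0, 3.099]
contact_force: [0.3, -0.5, -1.3]
grip_width: 59.4
finger_force: 29.9
```

Request:
send_rows(offset=[[0.002,0.786,0],[0.002,0.786,0],[0.002,0.786,0.508],[0.002,0.786,0.508],[0.002,0.786,0.508]], delta_rot=[[0,0,-0.0037],[0,0,-0.0037],[0,0,-0.0037],[0,0,-0.0037],[0,0,-0.0037]])

```text
time: 28.25
tool_pos: [474.4, -94.8, 36.3]
tcp_rot: [-3.141, 0.002, 3.119]
contact_force: [0.2, -0.7, -2.6]
grip_width: 59.3
finger_force: 29.9
```

Request:
send_rows(offset=[[0,0,0.05],[0,0,0.09],[0,0,0.11],[0,0,0.11]], delta_rot=[[0,0,0],[0,0,0],[0,0,0],[0,0,0]])

```text
time: 28.75
tool_pos: [473.1, -93.4, 21.9]
tcp_rot: [3.141, -0.0, 3.12]
contact_force: [-0.7, -0.8, -2.2]
grip_width: 59.7
finger_force: 29.9
```

Request:
send_rows(offset=[[0,0,0.018],[0,0,0.018],[0,0,0.018]], delta_rot=[[0,0,0],[0,0,0],[0,0,0]])

```text
time: 29.12
tool_pos: [473.2, -93.3, 19.7]
tcp_rot: [3.142, 0.0, 3.12]
contact_force: [-0.1, -0.4, -2.7]
grip_width: 59.8
finger_force: 29.9
```

Request:
send_rows(offset=[[0,0,0],[0,0,0],[0,0,0]], delta_rot=[[0,0,0],[0,0,0],[0,0,0]], grip=0.8)

```text
time: 29.5
tool_pos: [473.4, -93.4, 19.9]
tcp_rot: [-3.142, 0.0, 3.12]
contact_force: [-0.2, -0.1, -0.3]
grip_width: 73.5
finger_force: 0.0
```

Request:
send_rows(offset=[[0,0,-0.3],[0,0,-0.6],[0,0,-1],[0,0,-1]], delta_rot=[[0,0,0],[0,0,0],[0,0,0],[0,0,0]])

```text
time: 30.0
tool_pos: [475.3, -94.1, 143.1]
tcp_rot: [-3.139, 0.007, 3.12]
contact_force: [-0.5, -0.8, 0.2]
grip_width: 73.4
finger_force: 0.0
```

```bash
cat > kin.py <<'E'
import numpy as np
from scipy.optimize import least_squares
from scipy.spatial.transform import Rotation as R
D=[([1.10401859,.342628,1.524905,0,1.275421,-.146019],[165.35,497.9,226.13]),
([1.10402,.302116,1.41496,0,1.42441,-.145987],[165.3,497.7,285.5]),
([0.0365,0.3768,1.7684,0.001,0.9967,-1.5131],[476.5,94.1,130.2]),
([0.3681,0.5674,1.6187,-0.0004,0.9568,-1.1804],[490.2,270.8,74.6]),
([0.5423,0.4274,1.8158,0.0001,0.8952,-1.0069],[370.7,312.6,92.7]),
([0.2901,0.8082,1.1314,-0.0002,1.202,-1.3699],[652.1,274.4,74.3]),
([0.039,0.5246,1.859,0.0002,0.7561,-1.5107],[478,95.2,35.3]),
([-0.655,0.5048,1.6844,0.0001,0.9537,-2.1506],[464.3,-260.3,89.9])]
def fk(q,k):
    # k: a1,d1,L2,a3,L3,Lt,lat ; arm plane x(forward),z ; 
    a1,d1,L2,a3,L3,Lt,lat=k; ry=lambda t:R.from_euler("y",t)
    b=R.from_euler("z",q[0]); A=ry(q[1]); B=ry(q[1]+q[2])
    F=B*R.from_euler("z",s4*q[3]); W=F*ry(q[4]); T=W*R.from_euler("z",s6*q[5])
    p=np.array([a1,lat,d1])+A.apply([0,0,L2])+B.apply([a3,0,L3])+W.apply([0,0,Lt])
    return b.apply(p),b*T
s4,s6=1,1
E
python3 - <<'E'
from kin import *
f=lambda k:np.concatenate([fk(q,k)[0]-p for q,p in D])
k=least_squares(f,[100,300,300,0,300,200,70]).x; print(k.round(1),np.abs(f(k)).max())
from h import *
o=get_obs(); print(o["time"],o["joint_positions"].tolist(),o["tool_pos"],o["tcp_rot"])
for q in(D[0][0],D[3][0]): print(fk(q,k)[1].as_euler("xyz").round(3))
E
```

```text
[  1.2 160.  506.   46.2 378.  256.2  76.4] 0.5912471558915513
30.0 [-0.35379045813928983, 0.3539605409910685, 1.7616643384832418, 0.00012430713969411268, 1.0181358273812768, -1.9030342784475762] [475.33468887 -94.07533649 143.14464364] [-3.13913864  0.00743832  3.11998443]
[ 3.141e+00 -1.000e-03 -1.892e+00]
[ 3.141e+00 -1.000e-03 -1.593e+00]
```

```bash
cat >> kin.py <<'E'
K=np.array([1.2,160,506,46.2,378,256.2,76.4])
lo=np.array([-2.53,-.77,.04,-1,.28,-3.11]);hi=np.array([2.53,2.02,2.7,4.14,2.66,3.11])
TF=R.from_euler("z",-np.pi/2)
def fkt(q): p,r=fk(q,K); return p,r*TF
def ik(p,r,q0):
    def f(q): a,b=fkt(q); return np.r_[(a-p)/100,(r.inv()*b).as_rotvec()]
    s=least_squares(f,np.clip(q0,lo+1e-3,hi-1e-3),bounds=(lo,hi)); return s.x,np.abs(s.fun).max()
def rot_h(th,case,tau=0):
    z=np.array([np.cos(th)*np.cos(tau),np.sin(th)*np.cos(tau),-np.sin(tau)]); y0=np.array([-np.sin(th),np.cos(th),0])
    # case1: x=-Z-ish ; y = z cross x
    u=np.cross(y0,z); x=u if case==1 else -u
    if case==1 and x[2]>0 or case==2 and x[2]<0: x=-x
    return R.from_matrix(np.c_[x,np.cross(z,x),z])
E
python3 - <<'E'
from kin import *
print(fkt(D[0][0])[1].as_euler("xyz"),[fkt(q)[0].round(1) for q,_ in D[:1]])
for peg in((683,-130),(680,-19),(677,91)):
  for case in(1,2):
    for th in np.radians([-90,-70,-50,-30,0,30,50,70,90]):
      r=rot_h(th,case); G=np.array([*peg,84.5]); p=G+19*r.as_matrix()[:,2]; best=None
      for q0 in([0,.9,1.2,a,1.2,b] for a in(0,1.5,3) for b in(-1.5,0,1.5)):
        q,e=ik(p,r,q0)
        if e<1e-3 and (best is None or np.min(np.r_[q-lo,hi-q])>np.min(np.r_[best-lo,hi-best])): best=q
      if best is not None: print(peg,case,np.degrees(th).round(),best.round(2))
E
```

```text
[ 3.14024579e+00  1.98076743e-04 -3.20758870e-01] [array([165.2, 497.7, 225.7])]
(683, -130) 1 -50.0 [-0.05  0.96  1.76  4.01  1.29 -1.89]
(683, -130) 1 -30.0 [-0.18  0.94  1.92  3.49  1.3  -1.67]
(683, -130) 1 0.0 [-0.45  0.93  1.95  2.68  1.34 -1.46]
(683, -130) 1 30.0 [-0.62  0.97  1.75  1.96  1.4  -1.18]
(683, -130) 1 50.0 [-0.66  1.03  1.51  1.61  1.55 -0.97]
(683, -130) 1 70.0 [-0.64  1.12  1.23  1.36  1.78 -0.8 ]
(683, -130) 1 90.0 [-0.59  1.23  0.91  1.22  2.06 -0.66]
(683, -130) 2 -50.0 [-0.05  0.96  1.76  4.01  1.29  1.26]
(683, -130) 2 -30.0 [-0.18  0.94  1.92  3.49  1.3   1.47]
(683, -130) 2 0.0 [-0.45  0.93  1.95  2.68  1.34  1.68]
(683, -130) 2 30.0 [-0.62  0.97  1.75  1.96  1.4   1.97]
(683, -130) 2 50.0 [-0.66  1.03  1.51  1.61  1.55  2.17]
(683, -130) 2 70.0 [-0.64  1.12  1.23  1.36  1.78  2.34]
(683, -130) 2 90.0 [-0.59  1.23  0.91  1.22  2.06  2.48]
(680, -19) 1 -30.0 [ 0.05  0.94  1.9   3.74  1.32 -1.74]
(680, -19) 1 0.0 [-0.22  0.93  2.01  2.92  1.37 -1.53]
(680, -19) 1 30.0 [-0.44  0.94  1.87  2.16  1.39 -1.3 ]
(680, -19) 1 50.0 [-0.5   0.98  1.67  1.75  1.48 -1
[... 394 characters left out ...]
0, -19) 2 90.0 [-0.47  1.16  1.12  1.26  1.92  2.38]
(677, 91) 1 -30.0 [ 0.27  0.95  1.81  3.97  1.31 -1.85]
(677, 91) 1 0.0 [ 0.03  0.93  2.    3.18  1.35 -1.58]
(677, 91) 1 30.0 [-0.22  0.93  1.93  2.38  1.37 -1.38]
(677, 91) 1 50.0 [-0.32  0.96  1.76  1.92  1.42 -1.18]
(677, 91) 1 70.0 [-0.34  1.02  1.53  1.58  1.57 -0.98]
(677, 91) 1 90.0 [-0.32  1.11  1.25  1.34  1.8  -0.81]
(677, 91) 2 -30.0 [0.27 0.95 1.81 3.97 1.31 1.3 ]
(677, 91) 2 0.0 [0.03 0.93 2.   3.18 1.35 1.56]
(677, 91) 2 30.0 [-0.22  0.93  1.93  2.38  1.37  1.76]
(677, 91) 2 50.0 [-0.32  0.96  1.76  1.92  1.42  1.96]
(677, 91) 2 70.0 [-0.34  1.02  1.53  1.58  1.57  2.16]
(677, 91) 2 90.0 [-0.32  1.11  1.25  1.34  1.8   2.33]
```

```bash
cat > kin2.py <<'E'
import kin; from kin import *
kin.TF=R.from_euler("z",np.pi/2)
Z=np.array([0,0,1.])
def frame(x,z): return R.from_matrix(np.c_[x,np.cross(z,x),z])
def rpick(ma,tau,case):
    m=np.array([np.cos(ma),np.sin(ma),0]); s=1 if case==1 else -1
    return frame(s*(m*np.cos(tau)+Z*np.sin(tau)),-Z*np.cos(tau)+m*np.sin(tau))
def rplace(th,tau,case):
    d=np.array([np.cos(th),np.sin(th),0]); s=1 if case==1 else -1
    return frame(s*(-Z*np.cos(tau)-d*np.sin(tau)),d*np.cos(tau)-Z*np.sin(tau))
def tcp(c,r,g,pick,ma=None):
    # c shade centre, g = grasp offset from centre towards closed end
    ax=-np.array([np.cos(ma),np.sin(ma),0]) if pick else Z
    return np.array(c,float)+g*ax+19*r.as_matrix()[:,2]
E
python3 - <<'E'
from kin2 import *
g=16; tau=np.radians(25)
for s in(1,-1):
  kin.s4=s
  for nm,c,ma,peg in(("A",(535,-253,28),3.22,(683,-130)),("B",(602,-358,28),2.41,(677,91))):
    for case in(1,2):
      r=rpick(ma,tau,case); q,e=ik(tcp(c,r,g,1,ma),r,[-.5,.6,1.2,0,1.6,-1.5 if case==2 else 1.5]); 
      print("s4",s,nm,"case",case,"pick",q.round(2),round(e,4))
      for th in np.radians([-40,-20,0,20,40,60]):
        r=rplace(th,tau,case); best=None
        for a in(.0,1.5,3):
         for b in(-1.5,1.5):
          q,e=ik(tcp((*peg,66.5),r,g,0),r,[0,.9,1.2,a,1.2,b])
          if e<1e-3 and (best is None or np.min(np.r_[q-lo,hi-q])>np.min(np.r_[best-lo,hi-best])): best=q
        if best is not None: print("     place",np.degrees(th).round(),best.round(2),"wrist z",round(84.5+237*np.sin(tau)))
from h import *
im=np.load("top2.npy")
for k in("flux_jar","tin"):
    for d in finder.boxes_of(k,"top")[:1]: b=d["box"]; print(k,back([(b[0]+b[2])/2,b[3]],"top",0)[:2],back([b[0],(b[1]+b[3])/2],"top",30)[:2],back([b[2],(b[1]+b[3])/2],"top",30)[:2],b)
E
```

```text
s4 1 A case 1 pick [-0.7   0.65  1.8   0.61  0.54  3.11] 0.8109
     place -40.0 [-0.13  0.76  1.82  4.    0.7   1.11] wrist z 185
     place -20.0 [-0.28  0.73  1.91  3.25  0.64  1.51] wrist z 185
     place 0.0 [-0.43  0.73  1.91  2.52  0.7   1.89] wrist z 185
     place 20.0 [-0.55  0.76  1.81  1.91  0.85  2.17] wrist z 185
     place 40.0 [-0.61  0.83  1.62  1.47  1.07  2.35] wrist z 185
     place 60.0 [-0.62  0.91  1.39  1.18  1.35  2.43] wrist z 185
s4 1 A case 2 pick [-0.47  0.89  1.24 -0.22  1.4   1.1 ] 0.0
     place -40.0 [-0.13  0.76  1.82  4.    0.7  -2.03] wrist z 185
     place -20.0 [-0.28  0.73  1.91  3.25  0.64 -1.63] wrist z 185
     place 0.0 [-0.43  0.73  1.91  2.52  0.7  -1.26] wrist z 185
     place 20.0 [-0.55  0.76  1.81  1.91  0.85 -0.97] wrist z 185
     place 40.0 [-0.61  0.83  1.62  1.47  1.07 -0.79] wrist z 185
     place 60.0 [-0.62  0.91  1.39  1.18  1.35 -0.71] wrist z 185
s4 1 B case 1 pick [-0.66  1.12  0.7   0.03  1.76 -1.5 ] 0.0
     place -20.0 [0.18 0.75 1.86 3.93 0.71 1.16] wrist z 185
     place 0.0 [0.03 0.72 1.95 3.19 0.66 1.55] wrist z 185

[... 1306 characters left out ...]
place 0.0 [0.03 0.72 1.95 3.1  0.66 1.55] wrist z 185
     place 20.0 [-0.12  0.72  1.94  3.81  0.73  1.89] wrist z 185
s4 -1 B case 2 pick [-0.55  0.77  1.69  1.35  0.28 -3.11] 1.0892
     place -40.0 [ 0.28  0.8   1.69  1.76  0.88 -2.28] wrist z 185
     place -20.0 [ 0.18  0.75  1.86  2.36  0.71 -1.98] wrist z 185
     place 0.0 [ 0.03  0.72  1.95  3.1   0.66 -1.59] wrist z 185
     place 20.0 [-0.12  0.72  1.94  3.81  0.73 -1.25] wrist z 185
flux_jar [ 695.13772502 -288.01797779] [ 720.67524816 -256.90263966] [ 721.52271884 -310.93930894] [341.1, 150.6, 356.1, 169.7]
tin [ 566.74642102 -363.47339   ] [ 609.06166036 -315.16161469] [ 610.38548854 -402.39123585] [358.1, 176.4, 382.7, 204.1]
```

```bash
cat >> kin2.py <<'E'
TAU=np.radians(15); CASE=2; GZ=40; GO=16
def rt(th,phi):  # heading th (azimuth of -mouth), flip phi 0..90 deg
    r0=rpick(np.pi,TAU,CASE)
    return R.from_euler("z",th)*R.from_euler("y",-np.radians(phi))*r0
# shade centre in tool frame (constant after grasp): at pick heading 0
_r=rpick(np.pi,TAU,CASE); _c=np.array([0,0,28.]); _g=np.array([GO,0,GZ]); _t=_g+19*_r.as_matrix()[:,2]
OFF=_r.inv().apply(_c-_t)
def pose(c,th,phi):
    r=rt(th,phi); return np.r_[np.array(c,float)-r.apply(OFF),r.as_euler("xyz")]
def sim(q,wps):
    p=None
    for w in wps:
        w=np.array(w[:6]); r1=R.from_euler("xyz",w[3:])
        p0,r0=kin.fk(q,K); r0=r0*kin.TF
        dv=(r0.inv()*r1).as_rotvec(); n=max(2,int(np.linalg.norm(dv)/.09)+1,int(np.linalg.norm(w[:3]-p0)/30)); mn=9;mj=0;me=0
        for i in range(1,n+1):
            qn,e=ik(p0+(w[:3]-p0)*i/n,r0*R.from_rotvec(dv*i/n),q); mj=max(mj,np.abs(qn-q).max()); me=max(me,e); mn=min(mn,np.min(np.r_[qn-lo,hi-qn])); q=qn
        print(w.round(2),"q",q.round(2),"margin",round(mn,2),"step",round(mj,2),"err",round(me,4))
    return q
kin_ik=ik
def ik(p,r,q0):
    def f(q): a,b=kin.fk(q,K); return np.r_[(a-p)/100,(r.inv()*b*kin.TF).as_rotvec()]
    s=least_squares(f,np.clip(q0,lo+1e-3,hi-1e-3),bounds=(lo,hi)); return s.x,np.abs(s.fun).max()
E
python3 - <<'E'
from kin2 import *
q0=np.array([-0.3538,0.354,1.7617,0.0001,1.018,-1.903])
print(kin.fk(q0,K)[0],(kin.fk(q0,K)[1]*kin.TF).as_euler("xyz"))
pi=np.pi
for s in(1,-1):
    kin.s4=s; print("s4",s)
    A=(534.7,-252.2); th=3.22-pi
    q=sim(q0,[[480,-130,150,pi,0,1.6],[540,-240,150,pi,0,th],pose((*A,120),th,0),pose((*A,28),th,0)]); qa=q
    pk=(683,-130)
    H=190
    for f in(.4,.8,1.1) if s==1 else (-.4,-.8,-1.1):
        print("f",f)
        sim(qa,[pose((540,-250,H),th,0),pose((560,-220,H),f,35),pose((600,-180,H),f,70),pose((*pk,170),f/2,90),pose((*pk,66.5),f/2,90)])
E
```

```text
[474.8135295  -93.9003499  142.99265899] [-3.13909944  0.00748901  3.11995349]
s4 1
[ 480.   -130.    150.      3.14    0.      1.6 ] q [-0.42  0.37  1.71  0.    1.06 -0.45] margin 0.74 step 0.09 err 0.0
[ 5.40e+02 -2.40e+02  1.50e+02  3.14e+00  0.00e+00  8.00e-02] q [-0.55  0.53  1.45  0.    1.17  0.94] margin 0.78 step 0.08 err 0.0
[ 5.4575e+02 -2.5133e+02  1.1365e+02  3.1400e+00  2.6000e-01  8.0000e-02] q [-0.5   0.69  1.27 -0.14  1.4   1.03] margin 0.86 step 0.08 err 0.0
[ 5.4575e+02 -2.5133e+02  2.1650e+01  3.1400e+00  2.6000e-01  8.0000e-02] q [-0.5   0.8   1.35 -0.15  1.22  1.06] margin 0.85 step 0.06 err 0.0
f 0.4
[ 5.5105e+02 -2.4913e+02  1.8365e+02  3.1400e+00  2.6000e-01  8.0000e-02] q [-0.49  0.64  1.17 -0.14  1.55  1.02] margin 0.85 step 0.07 err 0.0
[ 5.7172e+02 -2.1505e+02  1.9115e+02  3.1400e+00 -3.5000e-01  4.0000e-01] q [-0.61  0.43  1.53  0.35  1.01  0.4 ] margin 0.73 step 0.11 err 0.0
[ 6.0899e+02 -1.7620e+02  1.9824e+02  3.1400e+00 -9.6000e-01  4.0000e-01] q [-0.71  0.44  1.81  1.28  0.87 -0.42] margin 0.57 step 0.15 err 0.0
[ 6.8923e+02 -1.2874e+02  1.8108e+02 -
[... 3644 characters left out ...]
[ 5.5105e+02 -2.4913e+02  1.8365e+02  3.1400e+00  2.6000e-01  8.0000e-02] q [-0.49  0.64  1.17  0.14  1.55  1.02] margin 1.0 step 0.07 err 0.0
[ 5.6577e+02 -2.3134e+02  1.9115e+02 -3.1400e+00 -3.5000e-01 -1.1000e+00] q [-0.42  0.43  1.54  0.27  0.92  2.39] margin 0.64 step 0.12 err 0.0
[ 604.43 -188.7   198.24    3.14   -0.96   -1.1 ] q [-0.19  0.45  1.68  1.03  0.74  3.11] margin 0.0 step 0.17 err 0.1454
[ 6.8842e+02 -1.3332e+02  1.8108e+02 -3.1400e+00 -1.3100e+00 -5.5000e-01] q [-0.19  0.49  1.72  1.39  0.3   3.11] margin 0.0 step 0.06 err 0.3971
[ 6.8842e+02 -1.3332e+02  7.7580e+01 -3.1400e+00 -1.3100e+00 -5.5000e-01] q [-0.2   0.64  1.71  1.37  0.28  3.11] margin 0.0 step 0.03 err 0.5332
```

Run:
```python
from kin2 import *; from pl import plan
pi=np.pi; A=(534.7,-252.2); th=3.22-pi
c=plan([473.3,-93.4,138.7,pi,0,3.12],[[480,-130,150,pi,0,1.6,0],[540,-240,150,pi,0,th,0],list(pose((*A,110),th,0))+[2],list(pose((*A,28),th,0))+[2]])
print(c.tolist())
```

```text
off [-0.031, -0.152, -0.047] rot [0.0, -0.0, 0.121] x5  -> [ 476.6 -111.7  144.3] [3.142 0.    2.36 ]
off [-0.127, -0.088, -0.047] rot [-0.0, -0.0, 0.1209] x5  -> [ 480.  -129.9  150. ] [-3.142  0.     1.6  ]
off [-0.466, 0.236, -0.0] rot [-0.0, -0.0, 0.1211] x5  -> [ 509.9 -185.   150. ] [ 3.142 -0.     0.839]
off [-0.174, 0.492, -0.0] rot [-0.0, -0.0, 0.1211] x5  -> [ 539.9 -240.   150. ] [3.142 0.    0.078]
off [0.041, 0.098, 0.386] rot [-0.0, -0.0417, -0.0] x4  -> [ 545.8 -251.3  103.7] [3.142 0.262 0.078]
off [0.177, -0.0, 0.66] rot [-0.0, 0.0, -0.0] x4  -> [ 545.8 -251.3   21.7] [3.142 0.262 0.078]
[545.7541292452263, -251.33196389246945, 21.66135611113684, 3.141592653589793, 0.262008827309389, 0.07830999279436246]
```

Request:
send_rows(offset=[[-0.031,-0.152,-0.047],[-0.031,-0.152,-0.047],[-0.031,-0.152,-0.047],[-0.031,-0.152,-0.047],[-0.031,-0.152,-0.047]], delta_rot=[[0,0,0.121],[0,0,0.121],[0,0,0.121],[0,0,0.121],[0,0,0.121]], grip=1)

```text
time: 30.72
tool_pos: [475.7, -111.4, 143.9]
tcp_rot: [-3.141, -0.003, 2.361]
contact_force: [-0.6, 0.1, -0.1]
grip_width: 91.8
finger_force: 0.0
```

Request:
send_rows(offset=[[-0.127,-0.088,-0.047],[-0.127,-0.088,-0.047],[-0.127,-0.088,-0.047],[-0.127,-0.088,-0.047],[-0.127,-0.088,-0.047]], delta_rot=[[0,0,0.121],[0,0,0.121],[0,0,0.121],[0,0,0.121],[0,0,0.121]])

```text
time: 31.35
tool_pos: [479.5, -129.8, 150.2]
tcp_rot: [-3.14, -0.001, 1.603]
contact_force: [-0.3, 0.7, -0.1]
grip_width: 91.8
finger_force: 0.0
```

Request:
send_rows(offset=[[-0.466,0.236,0],[-0.466,0.236,0],[-0.466,0.236,0],[-0.466,0.236,0],[-0.466,0.236,0]], delta_rot=[[0,0,0.121],[0,0,0.121],[0,0,0.121],[0,0,0.121],[0,0,0.121]])

```text
time: 31.98
tool_pos: [509.6, -184.9, 150.5]
tcp_rot: [-3.141, 0.0, 0.845]
contact_force: [0.3, 0.5, -0.3]
grip_width: 91.6
finger_force: 0.0
```

Request:
send_rows(offset=[[-0.174,0.492,0],[-0.174,0.492,0],[-0.174,0.492,0],[-0.174,0.492,0],[-0.174,0.492,0]], delta_rot=[[0,0,0.121],[0,0,0.121],[0,0,0.121],[0,0,0.121],[0,0,0.121]])

```text
time: 32.6
tool_pos: [539.6, -239.9, 150.7]
tcp_rot: [-3.141, 0.0, 0.086]
contact_force: [-0.3, -0.1, -0.3]
grip_width: 92.1
finger_force: 0.0
```

Request:
send_rows(offset=[[0.041,0.098,0.386],[0.041,0.098,0.386],[0.041,0.098,0.386],[0.041,0.098,0.386]], delta_rot=[[0,-0.0417,0],[0,-0.0417,0],[0,-0.0417,0],[0,-0.0417,0]])

```text
time: 33.1
tool_pos: [545.8, -251.4, 105.5]
tcp_rot: [-3.141, 0.259, 0.082]
contact_force: [-0.1, -0.3, 0.5]
grip_width: 92.4
finger_force: 0.0
```

Run:
```python
from h import *
o=get_obs(); print(o["time"],o["tool_pos"].round(1),o["joint_positions"].round(3).tolist(),o["tcp_rot"].round(3))
for n in("side","top"):
    im=optics.capture(n); np.save(n+"7.npy",im)
    for k in("shade0","fresh0","rack"):
      cls=k.rstrip("0")
      for d in finder.silhouettes(k,n):
        m=d["region"].astype(float)
        if d["confidence"]>.3:
            z=8 if cls=="fresh" else 0; M=MODEL[cls]
            p,f=fit(M,{n:m},yaw0(m,n,z+11),z); print(n,k,round(d["confidence"],2),p.round(2),round(f,2))
    print([(round(d["confidence"],2),back(d["uv"],n,105)[:2].round(1)) for d in finder.pinpoint("peg0",n)])
    print([(round(d["confidence"],2),d["box"]) for d in finder.boxes_of("tin",n)][:3])
a=np.load("side7.npy")[90:270,190:430]; cv2.imwrite("pics/s7.png",cv2.resize(a,(800,600),interpolation=cv2.INTER_CUBIC)[:,:,::-1])
```

```text
33.1 [ 545.8 -251.4  105.5] [-0.486, 0.726, 1.238, -0.14, 1.399, 1.042] [-3.141  0.259  0.082]
side shade0 0.96 [ 5.3353e+02 -2.4825e+02  1.4000e-01] 0.07
side shade0 0.92 [ 743.26 -399.47    2.24] 0.1
side shade0 0.64 [ 583.32 -338.12    1.57] 0.78
side fresh0 0.89 [471.89 -95.18   3.14] 0.07
side fresh0 0.88 [476.29  93.72   3.15] 0.04
side rack 0.75 [679.49 -17.23   3.19] 0.12
side rack 0.49 [568.76  41.66   4.27] 0.7
[(0.85, array([681.1,  93.3])), (0.74, array([ 680.3, -134.7]))]
[(0.58, [297.9, 104.1, 321.2, 127.1]), (0.56, [180.1, 157.1, 254.0, 262.4])]
top shade0 0.59 [ 732.33 -411.13    2.54] 0.52
top shade0 0.41 [ 521.57 -270.73    2.61] 0.74
top rack 0.65 [681.26 -16.17   3.18] 0.12
[(0.89, array([680. ,  96.5])), (0.8, array([ 683.8, -119.6])), (0.66, array([690.9, -23.3]))]
[(0.85, [395.0, 179.9, 426.1, 212.8]), (0.67, [233.0, 158.6, 316.0, 184.7])]
```

View pics/s7.png

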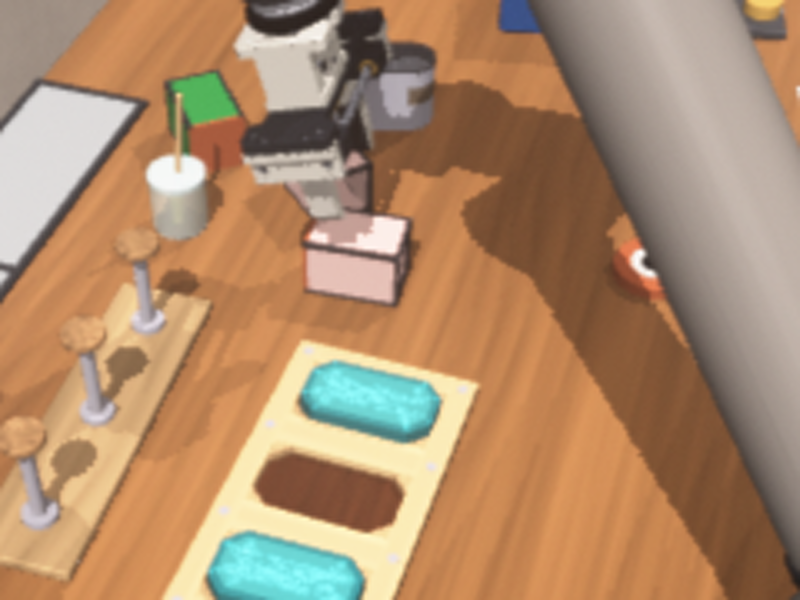

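Both fresh plates are seated at crop (370,400) and (285,575). The joint model matches the measured j4, and shade A at (357,260) hasn't moved. I'll descend and grip.

Request:
send_rows(offset=[[0.088,0,0.33],[0.088,0,0.33],[0.177,0,0.66],[0.177,0,0.66],[0.177,0,0.66]], delta_rot=[[0,0,0],[0,0,0],[0,0,0],[0,0,0],[0,0,0]])

```text
time: 34.33
tool_pos: [546.4, -251.8, 24.4]
tcp_rot: [3.141, 0.26, 0.079]
contact_force: [0.9, -0.2, -0.0]
grip_width: 91.9
finger_force: 0.0
```

Request:
send_rows(offset=[[0,0,0],[0,0,0],[0,0,0],[0,0,0],[0,0,0]], delta_rot=[[0,0,0],[0,0,0],[0,0,0],[0,0,0],[0,0,0]], grip=0.3)

```text
time: 34.95
tool_pos: [545.7, -251.2, 22.9]
tcp_rot: [-3.141, 0.262, 0.079]
contact_force: [-0.4, 1.4, 1.8]
grip_width: 55.8
finger_force: 30.0
```

Run:
```python
from h import back
for z in(105,102):
    print([back(u,"side",z)[:2].round(1) for u in((231.1,162.9),(214.9,190.2),(196.6,220.5))])
s=800/300.; f=lambda x,y:(130+x/s,130+y/s)
print([back(f(*u),"top",103)[:2].round(1) for u in((301,92),(387,91),(472,89))])
import numpy as np,cv2
```

```text
[array([ 680.9, -123. ]), array([675.7, -12.2]), array([671.3,  95.3])]
[array([ 682.7, -126.1]), array([677.4, -14.9]), array([673.,  93.])]
[array([673.3,  89. ]), array([676.4, -20.9]), array([ 680.8, -129.6])]
```

Run:
```python
from kin2 import *; from pl import plan
A=(534.7,-252.2); th=3.22-np.pi; pk=(682.5,-127); f=.8; H=190
W=[pose((540,-250,H),th,0),pose((560,-220,H),f,35),pose((600,-180,H),f,70),pose((*pk,170),f/2,90),pose((*pk,67.5),f/2,90)]
sim(np.array([-.5,.8,1.35,-.15,1.22,1.06]),W)
c=plan([545.754,-251.332,21.66,np.pi,.262,.0783],[list(w)+[1 if i<3 else 3] for i,w in enumerate(W)])
```

```text
[ 5.5105e+02 -2.4913e+02  1.8365e+02  3.1400e+00  2.6000e-01  8.0000e-02] q [-0.49  0.64  1.17 -0.14  1.55  1.02] margin 0.85 step 0.07 err 0.0
[ 5.6886e+02 -2.1087e+02  1.9115e+02  3.1400e+00 -3.5000e-01  8.0000e-01] q [-0.63  0.48  1.45  0.37  1.18  0.01] margin 0.89 step 0.11 err 0.0
[ 606.8  -173.    198.24   -3.14   -0.96    0.8 ] q [-0.75  0.55  1.6   1.05  1.24 -0.48] margin 0.89 step 0.1 err 0.0
[ 6.8835e+02 -1.2453e+02  1.8108e+02 -3.1400e+00 -1.3100e+00  4.0000e-01] q [-0.6   0.63  1.82  1.86  1.01 -0.89] margin 0.73 step 0.16 err 0.0
[ 6.8835e+02 -1.2453e+02  7.8580e+01 -3.1400e+00 -1.3100e+00  4.0000e-01] q [-0.6   0.83  1.84  1.98  1.08 -1.12] margin 0.75 step 0.09 err 0.0
off [-0.153, -0.007, -0.658] rot [-0.0, 0.0, -0.0] x2  -> [ 548.4 -250.3  102.7] [3.142 0.262 0.078]
off [-0.153, -0.008, -0.658] rot [-0.0, 0.0, -0.0] x3  -> [ 551.  -249.1  183.7] [3.142 0.262 0.078]
off [0.151, -0.306, -0.105] rot [0.0051, 0.0929, -0.1165] x7  -> [ 568.9 -210.9  191.2] [-3.141 -0.349  0.8  ]
off [0.44, 0.007, 0.097] rot [-0.0, 0.0973, -0.0] x5  -> [ 606.8 -173.   198.3] [-3.141 -0.96   0.8  ]
off [0.32, 0.206, 0.708] rot [-0.058, 0.0548, 0.027] x6  -> [ 688.4 -124.5  181. ] [-3.141 -1.309  0.4  ]
off [-0.825, 0.0, 0.221] rot [-0.0, -0.0, -0.0] x5  -> [ 688.4 -124.5   78.5] [-3.141 -1.309  0.4  ]
```

Request:
send_rows(offset=[[-0.05,-0.002,-0.2],[-0.1,-0.004,-0.45],[-0.153,-0.007,-0.658],[-0.153,-0.007,-0.658]], delta_rot=[[0,0,0],[0,0,0],[0,0,0],[0,0,0]])

```text
time: 35.45
tool_pos: [549.3, -250.7, 105.1]
tcp_rot: [3.14, 0.259, 0.078]
contact_force: [-0.1, -0.4, -3.2]
grip_width: 56.0
finger_force: 30.0
```

Request:
send_rows(offset=[[-0.153,-0.008,-0.658],[-0.153,-0.008,-0.658],[-0.153,-0.008,-0.658]], delta_rot=[[0,0,0],[0,0,0],[0,0,0]])

```text
time: 35.83
tool_pos: [551.2, -249.2, 184.5]
tcp_rot: [3.141, 0.261, 0.079]
contact_force: [-0.2, -0.2, -2.9]
grip_width: 56.0
finger_force: 30.0
```

Request:
send_rows(offset=[[0.151,-0.306,-0.105],[0.151,-0.306,-0.105],[0.151,-0.306,-0.105],[0.151,-0.306,-0.105],[0.151,-0.306,-0.105],[0.151,-0.306,-0.105],[0.151,-0.306,-0.105],[0.151,-0.306,-0.105]], delta_rot=[[0.0051,0.0929,-0.1165],[0.0051,0.0929,-0.1165],[0.0051,0.0929,-0.1165],[0.0051,0.0929,-0.1165],[0.0051,0.0929,-0.1165],[0.0051,0.0929,-0.1165],[0.0051,0.0929,-0.1165],[0.0051,0.0929,-0.1165]])

```text
time: 36.83
tool_pos: [569.1, -210.2, 191.7]
tcp_rot: [-3.14, -0.348, 0.799]
contact_force: [0.1, -0.0, -1.5]
grip_width: 56.0
finger_force: 30.0
```

Request:
send_rows(offset=[[0.44,0.007,0.097],[0.44,0.007,0.097],[0.44,0.007,0.097],[0.44,0.007,0.097],[0.44,0.007,0.097],[0.44,0.007,0.097]], delta_rot=[[0,0.0973,0],[0,0.0973,0],[0,0.0973,0],[0,0.0973,0],[0,0.0973,0],[0,0.0973,0]])

```text
time: 37.58
tool_pos: [607.1, -172.5, 199.6]
tcp_rot: [3.141, -0.959, 0.802]
contact_force: [-0.6, -0.7, -1.8]
grip_width: 55.9
finger_force: 30.0
```

Request:
send_rows(offset=[[0.32,0.206,0.708],[0.32,0.206,0.708],[0.32,0.206,0.708],[0.32,0.206,0.708],[0.32,0.206,0.708],[0.32,0.206,0.708],[0.32,0.206,0.708]], delta_rot=[[-0.058,0.0548,0.027],[-0.058,0.0548,0.027],[-0.058,0.0548,0.027],[-0.058,0.0548,0.027],[-0.058,0.0548,0.027],[-0.058,0.0548,0.027],[-0.058,0.0548,0.027]])

```text
time: 38.45
tool_pos: [688.6, -125.2, 183.1]
tcp_rot: [3.133, -1.31, 0.41]
contact_force: [0.2, -0.0, -2.5]
grip_width: 55.9
finger_force: 30.0
```

Run:
```python
from h import *
o=get_obs(); print(o["time"],o["tool_pos"].round(1),o["joint_positions"].round(3).tolist(),o["tcp_rot"].round(3))
a=optics.capture("side")[80:260,130:370]; b=optics.capture("top")[90:270,200:440]
cv2.imwrite("pics/s8.png",cv2.resize(np.hstack([a,b]),(800,300),interpolation=cv2.INTER_CUBIC)[:,:,::-1])
```

```text
38.45 [ 688.6 -125.2  183.1] [-0.705, 0.678, 1.938, 1.848, 1.115, -1.051] [ 3.133 -1.31   0.41 ]
```

View pics/s8.png

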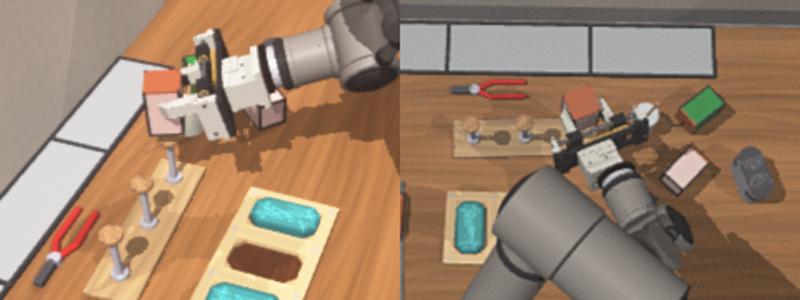

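Request:
send_rows(offset=[[-0.3,0,0.08],[-0.55,0,0.147],[-0.7,0,0.188],[-0.8,0,0.214],[-0.8,0,0.214],[-0.8,0,0.214]], delta_rot=[[0,0,0],[0,0,0],[0,0,0],[0,0,0],[0,0,0],[0,0,0]])

```text
time: 39.3
tool_pos: [688.4, -124.6, 83.5]
tcp_rot: [3.139, -1.31, 0.404]
contact_force: [-0.3, 0.6, -2.3]
grip_width: 55.8
finger_force: 30.0
```

Request:
send_rows(offset=[[-0.012,0,0.003],[-0.025,0,0.007],[-0.025,0,0.007],[-0.025,0,0.007]], delta_rot=[[0,0,0],[0,0,0],[0,0,0],[0,0,0]])

```text
time: 39.8
tool_pos: [688.2, -124.4, 79.7]
tcp_rot: [-3.142, -1.309, 0.401]
contact_force: [-0.5, -0.0, -2.0]
grip_width: 55.9
finger_force: 30.0
```

Run:
```python
from h import *; from kin2 import R,OFF
o=get_obs(); r=R.from_euler("xyz",o["tcp_rot"]); print(o["time"],o["tool_pos"].round(1),(o["tool_pos"]+r.apply(OFF)).round(1),o["contact_force"])
a=optics.capture("side")[80:260,130:370]; b=optics.capture("top")[90:270,200:440]
cv2.imwrite("pics/s9.png",cv2.resize(np.hstack([a,b]),(800,300),interpolation=cv2.INTER_CUBIC)[:,:,::-1])
```

```text
39.8 [ 688.2 -124.4   79.7] [ 682.3 -126.9   68.6] [-0.53878611 -0.00752744 -1.96557886]
```

View pics/s9.png

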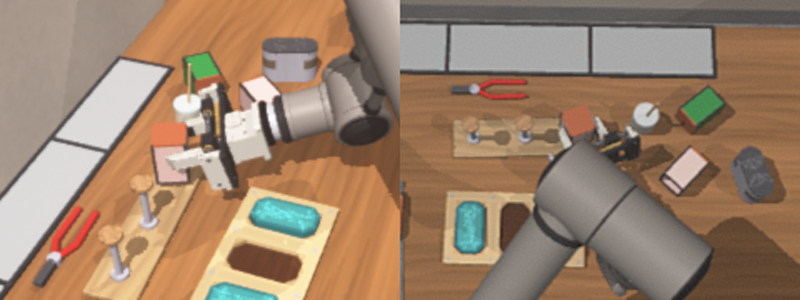

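Request:
send_rows(offset=[[-0.008,0,0.002],[-0.016,0,0.004],[-0.016,0,0.004],[-0.016,0,0.004]], delta_rot=[[0,0,0],[0,0,0],[0,0,0],[0,0,0]])

```text
time: 40.4
tool_pos: [688.1, -124.4, 77.5]
tcp_rot: [-3.141, -1.309, 0.4]
contact_force: [1.0, -0.1, -2.3]
grip_width: 55.4
finger_force: 30.0
```

Request:
send_rows(offset=[[-0.008,0,0.002],[-0.012,0,0.003],[-0.012,0,0.003],[-0.012,0,0.003]], delta_rot=[[0,0,0],[0,0,0],[0,0,0],[0,0,0]])

```text
time: 40.9
tool_pos: [688.2, -124.4, 76.6]
tcp_rot: [3.14, -1.31, 0.402]
contact_force: [-2.9, -0.4, 2.8]
grip_width: 55.6
finger_force: 30.0
```

Request:
send_rows(offset=[[0,0,0],[0,0,0],[0,0,0],[0,0,0]], delta_rot=[[0,0,0],[0,0,0],[0,0,0],[0,0,0]], grip=0.9)

```text
time: 41.4
tool_pos: [688.1, -124.4, 76.0]
tcp_rot: [-3.141, -1.309, 0.4]
contact_force: [0.4, -0.7, -1.0]
grip_width: 82.3
finger_force: 0.0
```

Request:
send_rows(offset=[[0,0,-0.1],[0,0,-0.3],[0,0,-0.7],[0,0,-0.9],[0,0,-0.9]], delta_rot=[[0,0,0],[0,0,0],[0,0,0],[0,0,0],[0,0,0]])

```text
time: 42.02
tool_pos: [591.0, -166.8, 104.6]
tcp_rot: [-3.141, -1.309, 0.397]
contact_force: [-0.7, 0.7, 0.1]
grip_width: 82.3
finger_force: 0.0
```

Run:
```python
from h import *; from kin2 import *; from pl import plan
o=get_obs(); print(o["time"],o["tool_pos"].round(1),o["tcp_rot"].round(4),o["joint_positions"].round(3).tolist())
a=optics.capture("side")[80:260,130:370]; b=optics.capture("top")[90:270,200:440]
cv2.imwrite("pics/s10.png",cv2.resize(np.hstack([a,b]),(800,300),interpolation=cv2.INTER_CUBIC)[:,:,::-1])
for n in("side","top"):
    for d in finder.silhouettes("shade0",n):
        m=d["region"].astype(float)
        if d["confidence"]>.3:
            p,f=fit(MODEL["shade"],{n:m},yaw0(m,n,28)); print(n,round(d["confidence"],2),p.round(2),round(f,2))
B=(602,-357.5); th=2.40-np.pi; pi=np.pi
cur=np.r_[o["tool_pos"],o["tcp_rot"]]
W=[pose((540,-220,200),.8,70),pose((560,-280,190),.2,35),pose((*B,150),th,0),pose((*B,28),th,0)]
sim(o["joint_positions"],W)
```

```text
42.025 [ 591.  -166.8  104.6] [-3.1411 -1.3093  0.3969] [-0.931, 0.823, 2.087, 1.746, 1.261, -1.335]
side 0.71 [ 738.79 -395.36    2.25] 0.09
side 0.66 [ 613.91 -346.63    1.96] 0.58
side 0.62 [ 702.37 -166.4     1.94] 0.14
top 0.86 [ 601.85 -359.8     2.4 ] 0.09
top 0.77 [ 696.51 -132.     -2.77] 0.21
top 0.7 [ 739.9  -398.32    2.26] 0.05
[ 546.8  -213.    208.24   -3.14   -0.96    0.8 ] q [-0.88  0.51  1.65  1.    1.32 -0.55] margin 0.66 step 0.15 err 0.0
[ 5.7247e+02 -2.7747e+02  1.9115e+02  3.1400e+00 -3.5000e-01  2.0000e-01] q [-0.68  0.47  1.48  0.32  1.    0.54] margin 0.71 step 0.13 err 0.0
[ 6.1017e+02 -3.6499e+02  1.4365e+02  3.1400e+00  2.6000e-01 -7.4000e-01] q [-0.65  0.91  0.75  0.02  1.74  1.66] margin 0.71 step 0.11 err 0.0
[ 6.1017e+02 -3.6499e+02  2.1650e+01  3.1400e+00  2.6000e-01 -7.4000e-01] q [-0.65  1.    0.89  0.02  1.51  1.65] margin 0.76 step 0.06 err 0.0
```

View pics/s10.png

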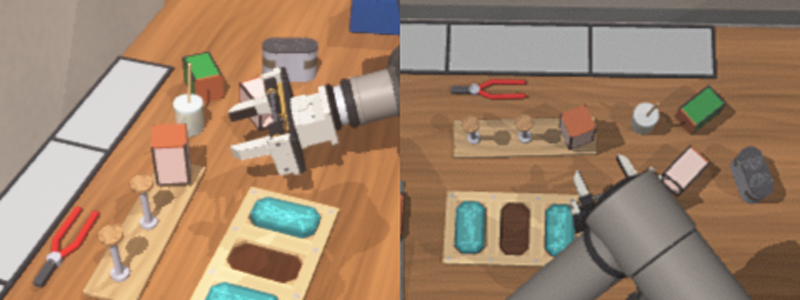

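Run:
```python
from kin2 import *; from pl import plan
r=R.from_euler("xyz",[-np.pi,-1.309,.4]); p=np.array([688.4,-124.5,181.0])+r.apply([-.853*120,0,-.672*120]); print(p)
B=(602,-357.5); th=2.40-np.pi
W=[pose((540,-220,200),.8,70),pose((560,-280,190),.2,35),pose((*B,150),th,0),pose((*B,28),th,0)]
c=plan(np.r_[p,-np.pi,-1.309,.4],[list(w)+[1 if i<2 else 2] for i,w in enumerate(W)])
```

```text
[ 592.25529008 -165.14933137  102.9986807 ]
off [0.717, 0.22, -0.714] rot [0.058, -0.0548, -0.027] x4  -> [ 546.8 -213.   208.3] [-3.141 -0.96   0.8  ]
off [-0.252, 0.528, -0.112] rot [-0.0591, -0.0943, 0.0769] x6  -> [ 572.5 -277.5  191.2] [ 3.141 -0.349  0.2  ]
off [0.018, 0.777, 0.428] rot [-0.0066, -0.0898, 0.1519] x8  -> [ 610.2 -365.   143.7] [ 3.142  0.262 -0.742]
off [0.263, 0.0, 0.983] rot [-0.0, -0.0, -0.0] x4  -> [ 610.2 -365.    21.6] [ 3.142  0.262 -0.742]
```

Request:
send_rows(offset=[[0.717,0.22,-0.714],[0.717,0.22,-0.714],[0.717,0.22,-0.714],[0.717,0.22,-0.714],[0.717,0.22,-0.714],[0.717,0.22,-0.714]], delta_rot=[[0.058,-0.0548,-0.027],[0.058,-0.0548,-0.027],[0.058,-0.0548,-0.027],[0.058,-0.0548,-0.027],[0.058,-0.0548,-0.027],[0.058,-0.0548,-0.027]], grip=1)

```text
time: 42.98
tool_pos: [546.1, -211.3, 207.4]
tcp_rot: [-3.133, -0.963, 0.793]
contact_force: [-0.6, -0.7, 0.2]
grip_width: 91.7
finger_force: 0.0
```

Request:
send_rows(offset=[[-0.252,0.528,-0.112],[-0.252,0.528,-0.112],[-0.252,0.528,-0.112],[-0.252,0.528,-0.112],[-0.252,0.528,-0.112],[-0.252,0.528,-0.112],[-0.252,0.528,-0.112]], delta_rot=[[-0.0591,-0.0943,0.0769],[-0.0591,-0.0943,0.0769],[-0.0591,-0.0943,0.0769],[-0.0591,-0.0943,0.0769],[-0.0591,-0.0943,0.0769],[-0.0591,-0.0943,0.0769],[-0.0591,-0.0943,0.0769]])

```text
time: 43.85
tool_pos: [571.6, -276.9, 190.5]
tcp_rot: [-3.138, -0.349, 0.201]
contact_force: [0.3, 0.0, 0.2]
grip_width: 91.5
finger_force: 0.0
```

Request:
send_rows(offset=[[0.018,0.777,0.428],[0.018,0.777,0.428],[0.018,0.777,0.428],[0.018,0.777,0.428],[0.018,0.777,0.428],[0.018,0.777,0.428],[0.018,0.777,0.428],[0.018,0.777,0.428]], delta_rot=[[-0.0066,-0.0898,0.1519],[-0.0066,-0.0898,0.1519],[-0.0066,-0.0898,0.1519],[-0.0066,-0.0898,0.1519],[-0.0066,-0.0898,0.1519],[-0.0066,-0.0898,0.1519],[-0.0066,-0.0898,0.1519],[-0.0066,-0.0898,0.1519]])

```text
time: 44.85
tool_pos: [609.5, -365.4, 143.8]
tcp_rot: [-3.139, 0.262, -0.738]
contact_force: [0.1, 0.4, 0.8]
grip_width: 92.0
finger_force: 0.0
```

Request:
send_rows(offset=[[0,0,0],[0,0,0]], delta_rot=[[0,0,0],[0,0,0]])

```text
time: 45.1
tool_pos: [610.0, -364.9, 145.7]
tcp_rot: [-3.141, 0.26, -0.74]
contact_force: [-0.3, 1.4, 0.5]
grip_width: 91.8
finger_force: 0.0
```

Run:
```python
from h import *
for n in("side","top"):
    optics.capture(n)
    for d in finder.silhouettes("shade0",n):
        m=d["region"].astype(float)
        if d["confidence"]>.3:
            p,f=fit(MODEL["shade"],{n:m},yaw0(m,n,28)); print(n,round(d["confidence"],2),p.round(2),round(f,2))
print(get_obs()["joint_positions"].round(3))
```

```text
side 0.91 [ 702.83 -165.99    1.98] 0.12
side 0.84 [ 738.01 -398.35    2.17] 0.18
side 0.75 [ 601.51 -357.56    2.4 ] 0.06
top 0.78 [ 707.73 -135.65    1.4 ] 0.38
[-0.657  0.948  0.674  0.023  1.78   1.657]
```

Request:
send_rows(offset=[[0.1,0,0.374],[0.17,0,0.635],[0.22,0,0.822],[0.263,0,0.983],[0.263,0,0.983],[0.263,0,0.983]], delta_rot=[[0,0,0],[0,0,0],[0,0,0],[0,0,0],[0,0,0],[0,0,0]])

```text
time: 46.05
tool_pos: [610.7, -365.3, 23.7]
tcp_rot: [-3.141, 0.26, -0.741]
contact_force: [0.9, 0.0, 0.4]
grip_width: 91.6
finger_force: 0.0
```

Request:
send_rows(offset=[[0,0,0],[0,0,0],[0,0,0],[0,0,0],[0,0,0]], delta_rot=[[0,0,0],[0,0,0],[0,0,0],[0,0,0],[0,0,0]], grip=0.3)

```text
time: 46.68
tool_pos: [610.3, -364.9, 22.8]
tcp_rot: [-3.141, 0.261, -0.741]
contact_force: [0.9, -0.5, 0.7]
grip_width: 56.0
finger_force: 29.9
```

Run:
```python
from h import get_obs
from kin2 import *; from pl import plan
B=(602,-357.5); th=2.40-np.pi; pk=(674,92.5); f=.3
W=[pose((*B,190),th,0),pose((540,-250,200),0.3,10),pose((530,-190,200),.8,45),pose((560,-120,200),.8,75),pose((600,-20,200),.6,85),pose((*pk,172),f,90),pose((*pk,67.5),f,90)]
sim(get_obs()["joint_positions"],W)
c=plan(pose((*B,28),th,0),[list(w)+[1 if i<5 else 3] for i,w in enumerate(W)])
```

```text
[ 6.1017e+02 -3.6499e+02  1.8365e+02  3.1400e+00  2.6000e-01 -7.4000e-01] q [-0.65  0.89  0.68  0.02  1.83  1.66] margin 0.64 step 0.06 err 0.0
[ 5.5148e+02 -2.4645e+02  1.9567e+02  3.1400e+00  9.0000e-02  3.0000e-01] q [-0.52  0.54  1.29 -0.07  1.37  0.77] margin 0.7 step 0.08 err 0.0
[ 5.3859e+02 -1.8116e+02  2.0334e+02  3.1400e+00 -5.2000e-01  8.0000e-01] q [-0.69  0.4   1.61  0.58  1.16 -0.16] margin 0.87 step 0.11 err 0.0
[ 566.27 -113.54  209.06   -3.14   -1.05    0.8 ] q [-0.74  0.46  1.8   1.17  1.23 -0.61] margin 0.88 step 0.1 err 0.0
[ 6.0602e+02 -1.5880e+01  2.1049e+02  3.1400e+00 -1.2200e+00  6.0000e-01] q [-0.53  0.45  1.99  1.67  1.03 -0.82] margin 0.71 step 0.19 err 0.0
[ 6.8007e+02  9.4380e+01  1.8308e+02 -3.1400e+00 -1.3100e+00  3.0000e-01] q [-0.13  0.55  2.    2.55  0.79 -1.25] margin 0.51 step 0.24 err 0.0
[ 6.8007e+02  9.4380e+01  7.8580e+01 -3.1400e+00 -1.3100e+00  3.0000e-01] q [-0.13  0.79  2.03  2.65  1.01 -1.41] margin 0.59 step 0.08 err 0.0
off [-0.175, 0.0, -0.652] rot [0.0, 0.0, 0.0] x2  -> [ 610.1 -365.   102.7] [ 3.142  0.262 -0.742]
off [-0.174, 0.0, -
[... 231 characters left out ...]
 0.0126, -0.0817] x4  -> [ 551.5 -246.5  195.7] [-3.141  0.087  0.3  ]
off [0.052, -0.552, -0.068] rot [0.0175, 0.0952, -0.0789] x6  -> [ 538.6 -181.2  203.3] [-3.141 -0.524  0.8  ]
off [0.513, -0.227, 0.241] rot [0.0, 0.0833, -0.0] x4  -> [ 566.3 -113.6  209.1] [-3.141 -1.047  0.8  ]
off [0.418, -0.33, 0.7] rot [-0.0289, 0.0277, 0.0134] x3  -> [606.1 -15.8 210.5] [ 3.141 -1.222  0.601]
off [0.068, -0.205, 0.522] rot [-0.0228, 0.0069, 0.0072] x2  -> [643.1  39.3 196.7] [ 3.13  -1.266  0.461]
off [0.036, -0.28, 0.489] rot [-0.0227, 0.0069, 0.0072] x5  -> [680.1  94.4 183.1] [-3.141 -1.309  0.3  ]
off [-0.842, 0.0, 0.225] rot [-0.0, -0.0, -0.0] x5  -> [680.   94.4  78.5] [-3.141 -1.309  0.3  ]
```

Run:
```python
from h import get_obs
from kin2 import *; from pl import plan
B=(602,-357.5); th=2.40-np.pi; pk=(674,92.5); f=.0
W=[pose((*B,190),th,0),pose((540,-250,200),0.3,10),pose((530,-190,200),.8,45),pose((560,-120,200),.8,75),pose((600,-20,200),.6,88),pose((650,70,180),.2,90),pose((*pk,172),f,90),pose((*pk,67.5),f,90)]
sim(get_obs()["joint_positions"],W)
c=plan(pose((*B,28),th,0),[list(w)+[1 if i<6 else 3] for i,w in enumerate(W)])
```

```text
[ 6.1017e+02 -3.6499e+02  1.8365e+02  3.1400e+00  2.6000e-01 -7.4000e-01] q [-0.65  0.89  0.68  0.02  1.83  1.66] margin 0.64 step 0.06 err 0.0
[ 5.5148e+02 -2.4645e+02  1.9567e+02  3.1400e+00  9.0000e-02  3.0000e-01] q [-0.52  0.54  1.29 -0.07  1.37  0.77] margin 0.7 step 0.08 err 0.0
[ 5.3859e+02 -1.8116e+02  2.0334e+02  3.1400e+00 -5.2000e-01  8.0000e-01] q [-0.69  0.4   1.61  0.58  1.16 -0.16] margin 0.87 step 0.11 err 0.0
[ 566.27 -113.54  209.06   -3.14   -1.05    0.8 ] q [-0.74  0.46  1.8   1.17  1.23 -0.61] margin 0.88 step 0.1 err 0.0
[ 6.0556e+02 -1.6200e+01  2.1085e+02 -3.1400e+00 -1.2700e+00  6.0000e-01] q [-0.54  0.47  2.01  1.72  1.08 -0.88] margin 0.69 step 0.16 err 0.0
[ 6.5623e+02  7.1260e+01  1.9108e+02 -3.1400e+00 -1.3100e+00  2.0000e-01] q [-0.13  0.51  2.08  2.68  0.79 -1.33] margin 0.51 step 0.22 err 0.0
[680.35  92.5  183.08  -3.14  -1.31  -0.  ] q [ 0.04  0.55  2.01  3.2   0.73 -1.6 ] margin 0.45 step 0.17 err 0.0
[680.35  92.5   78.58  -3.14  -1.31  -0.  ] q [ 0.04  0.79  2.03  3.18  0.98 -1.59] margin 0.54 step 0.09 err 0.0
off [-0.175, 0.0, -0.652] rot [0.0
[... 341 characters left out ...]
 551.5 -246.5  195.7] [-3.141  0.087  0.3  ]
off [0.052, -0.552, -0.068] rot [0.0175, 0.0952, -0.0789] x6  -> [ 538.6 -181.2  203.3] [-3.141 -0.524  0.8  ]
off [0.513, -0.227, 0.241] rot [0.0, 0.0833, -0.0] x4  -> [ 566.3 -113.6  209.1] [-3.141 -1.047  0.8  ]
off [0.418, -0.331, 0.694] rot [-0.0292, 0.036, 0.0127] x3  -> [605.5 -16.2 210.9] [-3.141 -1.274  0.6  ]
off [0.064, -0.363, 0.775] rot [-0.0612, 0.0055, 0.0175] x4  -> [656.2  71.3 191. ] [ 3.141 -1.309  0.201]
off [-0.004, -0.133, 0.242] rot [-0.0308, -0.0, 0.0083] x5  -> [680.4  92.5 183.1] [-3.141e+00 -1.309e+00 -1.000e-03]
off [-0.841, -0.0, 0.225] rot [0.0, -0.0, -0.0] x5  -> [680.4  92.5  78.6] [-3.141e+00 -1.309e+00 -1.000e-03]
```

Request:
send_rows(offset=[[-0.05,0,-0.2],[-0.12,0,-0.45],[-0.175,0,-0.652],[-0.175,0,-0.652]], delta_rot=[[0,0,0],[0,0,0],[0,0,0],[0,0,0]])

```text
time: 47.18
tool_pos: [611.0, -365.6, 105.6]
tcp_rot: [-3.141, 0.257, -0.741]
contact_force: [0.2, 0.6, -1.9]
grip_width: 55.8
finger_force: 29.9
```

Request:
send_rows(offset=[[-0.174,0,-0.652],[-0.174,0,-0.652],[-0.174,0,-0.652]], delta_rot=[[0,0,0],[0,0,0],[0,0,0]])

```text
time: 47.55
tool_pos: [610.4, -365.2, 184.6]
tcp_rot: [-3.141, 0.26, -0.741]
contact_force: [0.1, 0.4, -1.7]
grip_width: 56.1
finger_force: 29.9
```

Request:
send_rows(offset=[[-0.51,-0.199,0.085],[-0.51,-0.199,0.085],[-0.51,-0.199,0.085],[-0.51,-0.199,0.085]], delta_rot=[[-0.0144,0.0126,-0.0817],[-0.0144,0.0126,-0.0817],[-0.0144,0.0126,-0.0817],[-0.0144,0.0126,-0.0817]])

```text
time: 48.05
tool_pos: [579.9, -304.4, 188.4]
tcp_rot: [-3.116, 0.178, -0.217]
contact_force: [0.2, -0.4, -1.9]
grip_width: 56.0
finger_force: 29.9
```

Request:
send_rows(offset=[[-0.348,-0.429,0.02],[-0.348,-0.429,0.02],[-0.348,-0.429,0.02],[-0.348,-0.429,0.02],[-0.348,-0.429,0.02]], delta_rot=[[-0.0144,0.0126,-0.0817],[-0.0144,0.0126,-0.0817],[-0.0144,0.0126,-0.0817],[-0.0144,0.0126,-0.0817],[-0.0144,0.0126,-0.0817]])

```text
time: 48.68
tool_pos: [551.2, -246.8, 195.7]
tcp_rot: [-3.14, 0.088, 0.295]
contact_force: [0.6, 0.0, -1.7]
grip_width: 56.1
finger_force: 29.9
```

Request:
send_rows(offset=[[0.052,-0.552,-0.068],[0.052,-0.552,-0.068],[0.052,-0.552,-0.068],[0.052,-0.552,-0.068],[0.052,-0.552,-0.068],[0.052,-0.552,-0.068],[0.052,-0.552,-0.068]], delta_rot=[[0.0175,0.0952,-0.0789],[0.0175,0.0952,-0.0789],[0.0175,0.0952,-0.0789],[0.0175,0.0952,-0.0789],[0.0175,0.0952,-0.0789],[0.0175,0.0952,-0.0789],[0.0175,0.0952,-0.0789]])

```text
time: 49.55
tool_pos: [538.6, -181.3, 204.1]
tcp_rot: [-3.141, -0.523, 0.798]
contact_force: [0.6, -0.1, -2.2]
grip_width: 56.0
finger_force: 29.9
```

Request:
send_rows(offset=[[0.513,-0.227,0.241],[0.513,-0.227,0.241],[0.513,-0.227,0.241],[0.513,-0.227,0.241],[0.513,-0.227,0.241],[0.513,-0.227,0.241]], delta_rot=[[0,0.0833,0],[0,0.0833,0],[0,0.0833,0],[0,0.0833,0],[0,0.0833,0],[0,0.0833,0]])

```text
time: 50.3
tool_pos: [566.6, -113.2, 210.9]
tcp_rot: [3.137, -1.046, 0.806]
contact_force: [0.7, 0.5, -1.4]
grip_width: 55.6
finger_force: 29.9
```

Request:
send_rows(offset=[[0.418,-0.331,0.694],[0.418,-0.331,0.694],[0.418,-0.331,0.694],[0.418,-0.331,0.694],[0.418,-0.331,0.694],[0.418,-0.331,0.694]], delta_rot=[[-0.0292,0.036,0.0127],[-0.0292,0.036,0.0127],[-0.0292,0.036,0.0127],[-0.0292,0.036,0.0127],[-0.0292,0.036,0.0127],[-0.0292,0.036,0.0127]])

```text
time: 51.05
tool_pos: [605.7, -17.3, 212.3]
tcp_rot: [3.135, -1.275, 0.606]
contact_force: [-0.2, -0.8, -2.2]
grip_width: 55.8
finger_force: 29.9
```

Request:
send_rows(offset=[[0.064,-0.363,0.775],[0.064,-0.363,0.775],[0.064,-0.363,0.775],[0.064,-0.363,0.775],[0.064,-0.363,0.775],[0.064,-0.363,0.775],[0.064,-0.363,0.775]], delta_rot=[[-0.0612,0.0055,0.0175],[-0.0612,0.0055,0.0175],[-0.0612,0.0055,0.0175],[-0.0612,0.0055,0.0175],[-0.0612,0.0055,0.0175],[-0.0612,0.0055,0.0175],[-0.0612,0.0055,0.0175]])

```text
time: 51.92
tool_pos: [656.5, 69.7, 192.5]
tcp_rot: [3.14, -1.311, 0.201]
contact_force: [0.4, -0.4, -1.4]
grip_width: 56.0
finger_force: 29.9
```

Request:
send_rows(offset=[[-0.004,-0.133,0.242],[-0.004,-0.133,0.242],[-0.004,-0.133,0.242],[-0.004,-0.133,0.242],[-0.004,-0.133,0.242],[-0.004,-0.133,0.242]], delta_rot=[[-0.0308,0,0.0083],[-0.0308,0,0.0083],[-0.0308,0,0.0083],[-0.0308,0,0.0083],[-0.0308,0,0.0083],[-0.0308,0,0.0083]])

```text
time: 52.68
tool_pos: [680.1, 91.3, 184.2]
tcp_rot: [-3.141, -1.31, -0.002]
contact_force: [0.3, -0.7, -1.2]
grip_width: 55.9
finger_force: 29.9
```

Run:
```python
from h import *; from kin2 import R,OFF
o=get_obs(); r=R.from_euler("xyz",o["tcp_rot"]); print(o["time"],o["tool_pos"].round(1),(o["tool_pos"]+r.apply(OFF)).round(1),o["joint_positions"].round(2))
for n in("side","top"):
    im=optics.capture(n); cv2.imwrite(f"pics/{n}11.png",im[:,:,::-1])
    print([(round(d["confidence"],2),back(d["uv"],n,105)[:2].round(1)) for d in finder.pinpoint("peg0",n)])
```

```text
52.675 [680.1  91.3 184.2] [673.8  91.3 173.1] [ 0.04  0.61  2.18  3.19  0.96 -1.59]
[(0.96, array([681. ,  89.5])), (0.78, array([675.9,  -9.8]))]
[(0.85, array([679.8, -24.2])), (0.84, array([676. ,  98.7])), (0.72, array([ 684.5, -122. ]))]
```

Request:
send_rows(offset=[[-0.3,0,0.08],[-0.55,0,0.147],[-0.7,0,0.188],[-0.8,0,0.214],[-0.8,0,0.214],[-0.8,0,0.214]], delta_rot=[[0,0,0],[0,0,0],[0,0,0],[0,0,0],[0,0,0],[0,0,0]])

```text
time: 53.62
tool_pos: [680.3, 92.6, 85.5]
tcp_rot: [-3.141, -1.311, -0.001]
contact_force: [0.6, -0.7, -2.4]
grip_width: 56.0
finger_force: 29.9
```

Request:
send_rows(offset=[[-0.015,0,0.004],[-0.03,0,0.008],[-0.041,0,0.011],[-0.041,0,0.011],[-0.041,0,0.011]], delta_rot=[[0,0,0],[0,0,0],[0,0,0],[0,0,0],[0,0,0]])

```text
time: 54.25
tool_pos: [680.1, 92.6, 79.6]
tcp_rot: [-3.14, -1.31, -0.001]
contact_force: [-0.9, -0.2, -2.7]
grip_width: 56.0
finger_force: 29.9
```

Request:
send_rows(offset=[[-0.006,0,0.002],[-0.01,0,0.003],[-0.01,0,0.003],[-0.01,0,0.003]], delta_rot=[[0,0,0],[0,0,0],[0,0,0],[0,0,0]])

```text
time: 54.75
tool_pos: [680.2, 92.6, 78.6]
tcp_rot: [-3.141, -1.31, -0.001]
contact_force: [-0.9, 0.9, -0.9]
grip_width: 56.2
finger_force: 29.9
```

Request:
send_rows(offset=[[-0.006,0,0.002],[-0.01,0,0.003],[-0.01,0,0.003],[-0.01,0,0.003]], delta_rot=[[0,0,0],[0,0,0],[0,0,0],[0,0,0]])

```text
time: 55.25
tool_pos: [680.5, 92.6, 78.6]
tcp_rot: [-3.141, -1.313, -0.001]
contact_force: [-4.0, 0.2, 6.8]
grip_width: 56.1
finger_force: 29.8
```

Request:
send_rows(offset=[[0,0,0],[0,0,0],[0,0,0],[0,0,0]], delta_rot=[[0,0,0],[0,0,0],[0,0,0],[0,0,0]], grip=0.9)

```text
time: 55.75
tool_pos: [680.1, 92.6, 76.8]
tcp_rot: [-3.141, -1.309, -0.001]
contact_force: [-0.9, -0.0, -0.2]
grip_width: 82.1
finger_force: 0.0
```

Request:
send_rows(offset=[[0,0,-0.1],[0,0,-0.3],[0,0,-0.7],[0,0,-0.9],[0,0,-0.9]], delta_rot=[[0,0,0],[0,0,0],[0,0,0],[0,0,0],[0,0,0]])

```text
time: 56.38
tool_pos: [574.2, 92.7, 104.7]
tcp_rot: [-3.141, -1.307, 0.001]
contact_force: [0.4, -0.4, -0.2]
grip_width: 82.4
finger_force: 0.0
```

Request:
send_rows(offset=[[0.95,0,-0.25],[0.95,0,-0.25],[0.95,0,-0.25],[0.95,0,-0.25]], delta_rot=[[0,0,0],[0,0,0],[0,0,0],[0,0,0]])

```text
time: 56.88
tool_pos: [576.6, 92.5, 223.8]
tcp_rot: [-3.14, -1.312, -0.001]
contact_force: [-0.8, -1.2, 0.3]
grip_width: 82.6
finger_force: 0.0
```

Request:
send_rows(offset=[[0,0,-0.7],[0,0,-0.7],[0,0,-0.7]], delta_rot=[[0,0,0],[0,0,0],[0,0,0]])

```text
time: 57.25
tool_pos: [494.3, 92.5, 242.7]
tcp_rot: [3.141, -1.305, 0.001]
contact_force: [0.8, -0.1, 0.1]
grip_width: 82.7
finger_force: 0.0
```

Run:
```python
from h import *
SH=prism(rect(56,56),85)
o=get_obs(); print(o["time"],o["tool_pos"].round(1))
for n in("side","top"):
    im=optics.capture(n); np.save(n+"12.npy",im)
    for k in("shade0","fresh0","done0"):
      for d in finder.silhouettes(k,n):
        m=d["region"].astype(float)
        if d["confidence"]>.3:
            z=24 if k=="shade0" else 8 if k=="fresh0" else 3; M=SH if z==24 else PL
            p,f=fit(M,{n:m},yaw0(m,n,z+20),z); print(n,k,round(d["confidence"],2),p.round(2),round(f,2))
a=np.load("side12.npy"); b=np.load("top12.npy")[80:290,130:410]
cv2.imwrite("pics/final.png",np.hstack([cv2.resize(a[100:400,60:420],(440,367),interpolation=cv2.INTER_CUBIC),cv2.resize(b,(360,270))if 0 else cv2.copyMakeBorder(cv2.resize(b,(360,270),interpolation=cv2.INTER_CUBIC),0,97,0,0,cv2.BORDER_CONSTANT)])[:,:,::-1])
```

```text
57.25 [494.3  92.5 242.7]
side shade0 0.7 [ 717.97 -349.22    2.33] 0.26
side shade0 0.64 [673.26  92.78   3.16] 0.04
side shade0 0.56 [ 682.14 -126.02    1.96] 0.04
side shade0 0.4 [496.05  70.13   1.21] 0.76
side fresh0 0.8 [476.63  94.71   3.15] 0.08
side done0 0.97 [197.53 301.88   2.57] 0.03
side done0 0.8 [495.2  364.29   3.09] 0.07
side done0 0.63 [499.62 268.88   3.12] 0.03
side done0 0.62 [369.78 311.3    3.12] 0.05
top shade0 0.89 [675.13  87.63  -3.12] 0.05
top shade0 0.75 [ 723.71 -388.13    2.24] 0.14
top shade0 0.67 [ 681.97 -129.63    3.55] 0.05
top fresh0 0.8 [501.03  93.25   3.27] 0.53
top fresh0 0.75 [473.23 -96.5    3.11] 0.06
top fresh0 0.7 [ 284.72 -342.28    1.56] 0.44
top done0 0.81 [499.87 266.55  -3.13] 0.06
top done0 0.79 [496.29 361.61  -3.1 ] 0.06
top done0 0.59 [225.19 287.06   1.79] 0.55
```

View pics/final.png

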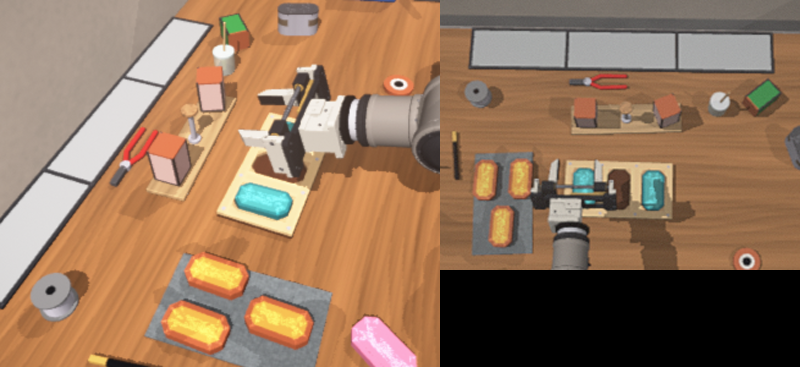

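The final view shows both shades mouth down on their pegs, at side crop (210,90) and (168,158). Both teal plates are in pockets and all three copper plates are on the pad. The side and top fits agree with this, so I'm handing in.

```bash
python3 -c "
from plant import ticket
print(ticket.close_job())"
```

```text
the job is handed in; nothing more can be done
None
```

The job is handed in at about 57 s of robot time: three finished plates on the pad, both fresh plates (only two were there) in their own pockets, and both shades mouth down on the two end pegs. My last camera fits put everything in place, but the hand-in returned no verdict.

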